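Turn and load the cabinet feet in the boring slide for its second pass

ROBOT

A 6-joint arm with a two-finger parallel gripper is mounted at the origin on the work surface. World frame = base frame: x ahead of the robot, y to its left, z up, the work surface at z = 0. Lengths are in mm, angles in rad, forces in N, time in s.
With the tool pointing down it reaches from about 400 to 925 mm from the base axis. Payload 12.5 kg.
Tool frame: the origin (TCP) lies on the centre line of the jaws, within the pads' length; the fingertips stand 14 mm ahead of it and the grasp point (between the pads) lies 5 mm behind it; z points along the fingers, y is the direction in which the jaws open and shut (so a half turn about z gives the same grasp; the last joint's range is limited). The gripper opens to 95 mm and grips with 3 to 60 N. Pads are 20 mm wide; open, the fingers measure 119 mm over their backs; the gripper's body (75 mm by 180 mm) begins 59 mm behind the grasp point.
Start: joints at [-1.285, 0.491, 1.559, -0, 1.092, -0.106], TCP at [238.681, -577.647, 228.661] pointing down, gripper open.
Joint ranges: [-3.1, 3.1], [-0.84, 2.19], [0.05, 2.79], [-1.13, 4.28], [0.06, 2.93], [-2.69, 2.69]. Speed limits (rad/s): [2.22, 2.22, 2.79, 3.14, 3.14, 3.14].

INTERFACE

Orientations are given as [roll, pitch, yaw] about the fixed x, y, z axes, in that order (R = Rz(yaw) Ry(pitch) Rx(roll)).
In Python, from cell import * gives the robot as it stands.
- The arm moves only by the tool play_rows, never from a script. Its argument "moves" is a list of rows, each a list of 7 numbers: the shift along the tool's x, y, z in m, then the turn, a rotation vector about the tool's x, y, z in rad, then the opening in per cent of the stroke, from 0 (shut) to 100 (fully open). In form: [[tx, ty, tz, ax, ay, az, claw], ...]. A call has 1 to 8 rows; each row shifts and turns the pose as measured when the row begins, along the tool's axes as they then stand; what a row does not reach is not made up. A row lasts 1/10 s, in which the tool goes at most 50 mm and 8.59 degrees, less where a joint would pass 70% of its speed; a pose out of reach is approached as far as the arm can. A call is refused whole if a number of a shift passes 0.05 or a number of a turn 0.15, either way. A call with a gripper value outside its range is refused whole. The fingers move at their own pace and stop on an object; the grip force is fixed at half the most. Time passes only in rows, so rows that do not move let the fingers close. It gives the time, the measured TCP pose, the force and the opening at its end, in the units of the state.
- state(): the state, without advancing time (a new reading comes with each control period).
- read_camera(name): name is "scene" or "top" or "wrist"; returns a dict with "img" (480x640x3 uint8, red, green, blue), "fx", "fy", "cx", "cy" (pixels), "R" (3x3) and "t" (3): a world point X has camera coordinates R X + t. Camera axes: x right, y down, z forward; pixel columns grow to the right and rows downward; lengths in mm; the calibration is good to about 2 mm. A picture is of the moment at which its call begins. There is no depth.
- job_done(): hands the job in, once; it reports no verdict.
The state is a dict: "t": time; "joints": joint angles; "qvel": joint speeds; "tau": joint torques, N m; "eef_pos": TCP position; "tcp_rot": TCP orientation; "ft_force": force on the tool from outside, world axes, zero at the start; "moment": the same for the moment, N m; "opening": opening from 0.0 (shut) to 1.0 (fully open).
Only numpy, scipy, OpenCV 4.12 (cv2) and the standard library are available. Lean on these libraries where they do the work, as an engineer would, in place of code of your own. Each camera call takes 0.05 s, during which the arm holds its last target.

TASK

Set the boring slide up for the second pass: first open the slide jaw, then bring the carriage out from under the hood to its last notch, one notch at a time, each time pulling up the index knob and letting the pin drop fully into the next notch, turn round every wooden foot whose rebated, bored side faces the boring head, and load the foot that may stand on the bench into a free bay. In the end all the feet (three or four) stand upright in bays with that side towards the jaw, the jaw is closed on them again, and the carriage has been run back fully home with its pin down. Leave the other things on the bench alone.

Things in the scene. Friction and masses are not known exactly. Their poses are not given: they have to be found in the camera images.
- slide_bed: Green bed of the boring slide, 130 x 680 mm, fixed on the bench at a different place and yaw each time. Origin on the bench top at the loading place, just left of the clear hood. Its y axis runs along the slide, out of the hood; +x points to the boring head, -x to the jaw side.
- hood (a point): Middle of the top of the fixed clear hood, axes as the bed's: 150 mm (x) by 212 mm (y), 104 to 109 mm above the bench, with an aluminium strip up to 120 mm along its -x edge and two posts there. Its +y edge is 52 mm from the loading place. The boring head behind it (bed x from 0.08, y below -0.08) is 155 mm high.
- carriage (a joint): Travel of the aluminium carriage along the bed's +y, m: 0 = home (pushed in), 0.21 = fully out. It locks at 0, 0.07, 0.14 and 0.21 (four notches, play about 2 mm); with the pin lifted it slides against about 2 N of friction.
- plunger (a joint): Lift of the spring index pin, m: 0 = fully home in a notch, 0.016 = stop. The pin clears the notches from 0.0105; the spring pulls it down with 4 N at 0 and 7 N at the stop. Let go between two notches, the pin rests on the bar at about 0.010 and drops in if the carriage is then slid on to a notch.
- index_knob (a point): Centre of the black round knob of the index pin, 26 mm across and 24 mm high, axis vertical, 72 mm above the bench when the pin is home; 20 mm below it is the top of a 24 mm metal sleeve on the carriage plate, whose top is 40 mm above the bench. It rides on the carriage, 135 mm to the +y side of bay_1; axes as the bed's.
- jaw (a joint): Opening of the slide jaw, m: 0 = closed on the feet (which it presses against the back fence), 0.016 = fully open towards the bed's -x. Friction of about 4 N holds it where it is left.
- jaw_tab (a point): Point to grasp on the jaw's upright steel tab, 12 mm (x) by 34 mm (y), top 97 mm above the bench, this point at 82 mm; 67 mm to the +y side of bay_1. Pinch it across x and pull it to the bed's -x to open, push to +x to close. The jaw is a bar 20 mm high (top 60 mm above the bench) along all four bays.
- bay_1 (a point): Middle of a foot clamped in bay 1 of the carriage, 27.5 mm over the bay floor (40 mm above the bench); axes as the bed's. bay_1 is at the loading place when the carriage is home, the others follow 70 mm apart towards -y, under the hood. A bay is 46 mm wide (y) between 20 mm high dividers; 20 mm high fence on the +x side, jaw on the -x side (41 mm apart closed, 57 open).
- bay_2 (a point): Middle of a foot clamped in bay 2 of the carriage, 27.5 mm over the bay floor (40 mm above the bench); axes as the bed's. bay_1 is at the loading place when the carriage is home, the others follow 70 mm apart towards -y, under the hood. A bay is 46 mm wide (y) between 20 mm high dividers; 20 mm high fence on the +x side, jaw on the -x side (41 mm apart closed, 57 open).
- bay_3 (a point): Middle of a foot clamped in bay 3 of the carriage, 27.5 mm over the bay floor (40 mm above the bench); axes as the bed's. bay_1 is at the loading place when the carriage is home, the others follow 70 mm apart towards -y, under the hood. A bay is 46 mm wide (y) between 20 mm high dividers; 20 mm high fence on the +x side, jaw on the -x side (41 mm apart closed, 57 open).
- bay_4 (a point): Middle of a foot clamped in bay 4 of the carriage, 27.5 mm over the bay floor (40 mm above the bench); axes as the bed's. bay_1 is at the loading place when the carriage is home, the others follow 70 mm apart towards -y, under the hood. A bay is 46 mm wide (y) between 20 mm high dividers; 20 mm high fence on the +x side, jaw on the -x side (41 mm apart closed, 57 open).
- foot_a_mid (a point): Middle (half-way up) of a light-wood cabinet foot, 40 x 40 mm and 55 mm tall, about 0.07 kg, z axis up. Its own -x side is the worked side: a 10 x 10 mm rebate along the top edge and a dark 16 mm bored hole; the opposite side is plain. It starts clamped in one of bays 1 to 3, worked side to -x or +x of the bed. It may be absent.
- foot_a_face (a point): Point on the worked (rebated, bored) side of foot_a, 20 mm from point foot_a_mid along the foot's own -x.
- foot_b_mid (a point): Middle (half-way up) of a light-wood cabinet foot, 40 x 40 mm and 55 mm tall, about 0.07 kg, z axis up. Its own -x side is the worked side: a 10 x 10 mm rebate along the top edge and a dark 16 mm bored hole; the opposite side is plain. It starts clamped in one of bays 1 to 3, worked side to -x or +x of the bed. It may be absent.
- foot_b_face (a point): Point on the worked (rebated, bored) side of foot_b, 20 mm from point foot_b_mid along the foot's own -x.
- foot_c_mid (a point): Middle (half-way up) of a light-wood cabinet foot, 40 x 40 mm and 55 mm tall, about 0.07 kg, z axis up. Its own -x side is the worked side: a 10 x 10 mm rebate along the top edge and a dark 16 mm bored hole; the opposite side is plain. It starts clamped in one of bays 1 to 3, worked side to -x or +x of the bed. It may be absent.
- foot_c_face (a point): Point on the worked (rebated, bored) side of foot_c, 20 mm from point foot_c_mid along the foot's own -x.
- foot_d_mid (a point): Middle (half-way up) of a light-wood cabinet foot, 40 x 40 mm and 55 mm tall, about 0.07 kg, z axis up. Its own -x side is the worked side: a 10 x 10 mm rebate along the top edge and a dark 16 mm bored hole; the opposite side is plain. It starts on the bench, left of the slide, at any yaw. It may be absent.
- foot_d_face (a point): Point on the worked (rebated, bored) side of foot_d, 20 mm from point foot_d_mid along the foot's own -x.
- screwdriver: Red-handled screwdriver lying on the bench; a bystander to be left alone.
- sample: White laminated sample board 60 x 160 x 19 mm on the bench; a bystander to be left alone.
- tape: Yellow tape measure, 54 mm round, 22 mm high on the bench; a bystander to be left alone.
- glue: White glue bottle, 56 mm round, about 150 mm high on the bench; a bystander to be left alone.
- offcut: Plywood offcut 45 x 90 x 22 mm on the bench; a bystander to be left alone.
Mind the look-alikes: they are no part of the job. What is shaped like the part that bears foot_d_mid but pink or turquoise is not meant.

How it is judged:
By the outcome, as a careful person would: the job done as asked, in the order asked, and still so for the second after the job is handed in, with the robot touching nothing.
Of foot_a, foot_b, foot_c, foot_d only 3 to 4 are there at a start; the rules pass over those that are not, and their reading is None.
At some moment in a run one of foot_a, foot_b, foot_c, foot_d may be knocked a few centimetres aside while the robot is not near it.
Once in a run the grip may slacken for a moment while it holds something.
It also fails if it takes over 208 s, if anything falls off the work surface, if the arm or the gripper's body presses on something with over 40 N, if the wrist force passes 120 N, or if a joint passes its speed limit or range.

## Working session

There is one attempt and no reset: what is moved stays moved. The work goes in short steps, Python scripts to look and compute and a tool call to move; the robot and the scene stay as the last step left them, time stands still between calls to the robot, and variables do not carry over. Pictures are saved under pics/ and viewed, and the job is handed in when it is done.

Besides the shell and the picture viewer there is one more tool, called after "Call:" as name(argument=value, ...), one argument or row to a line, values as JSON. play_rows: Moves the arm, as the interface text tells. Its arguments: {"type":"object","properties":{"moves":{"type":"array"}},"required":["moves"]}

```bash
ls; mkdir -p pics; python3 - <<'E'
from cell import *
import cv2,json
for n in ["scene","top","wrist"]:
    c=read_camera(n); cv2.imwrite(f"pics/{n}0.png",c["img"][:,:,::-1]); print(n,c["fx"],c["cx"],c["cy"],c["R"],c["t"])
print(state())
E
```

```text
pics
scene 479.3722488743849 315.39640599014 233.92255203329654 [[-0.6747464   0.73796329 -0.01129041]
 [ 0.47500584  0.42250503 -0.77191901]
 [-0.56487763 -0.52621259 -0.63562062]] [ 358.20950672 -177.53609861 1634.6268083 ]
top 573.4456183008039 318.16546980846164 246.77022694117562 [[-0.02739246 -0.99955186  0.01207196]
 [-0.99784643  0.02662171 -0.05994825]
 [ 0.0596     -0.0136881  -0.99812849]] [  27.41638331  558.46952261 1323.26726689]
wrist 334.6582582768842 322.9659837410274 240.490557818392 [[ 3.82208461e-01 -9.24075927e-01 -6.11242419e-04]
 [-8.98012393e-01 -3.71584112e-01  2.35582234e-01]
 [-2.17922999e-01 -8.94926201e-02 -9.71854226e-01]] [-625.43564867  -26.40735702  388.27085308]
{'t': 0.15, 'joints': array([-1.28462538e+00,  4.91412100e-01,  1.55931477e+00,  5.51360014e-06,
        1.09167865e+00, -1.05585240e-01]), 'qvel': array([ 0.00021363, -0.00164007,  0.00030555,  0.00194422, -0.00288372,
       -0.00029513]), 'tau': array([ 1.05030998e-03, -6.12895274e+01, -2.58277899e+01,  6.92788046e-02,
        4.73342661e-02, -6.55749682e-05]), 'eef_pos': array([ 238.61718253, -577.48059174,  228.19973663]), 'tcp_rot': array([-3.14078483e+00, -9.05308551e-05,  3.91753608e-01]), 'ft_force': array([-0.43002888,  0.29650106,  0.21218407]), 'moment': array([-0.02789963, -0.04294637,  0.01878184]), 'opening': 1.0023173688105405}
```

View pics/scene0.png

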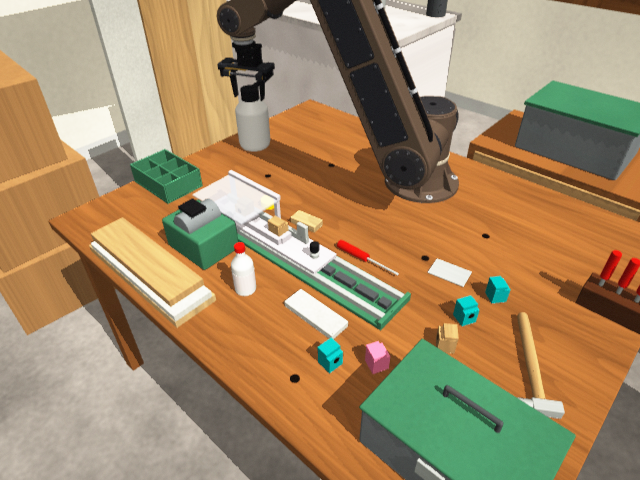

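View pics/top0.png

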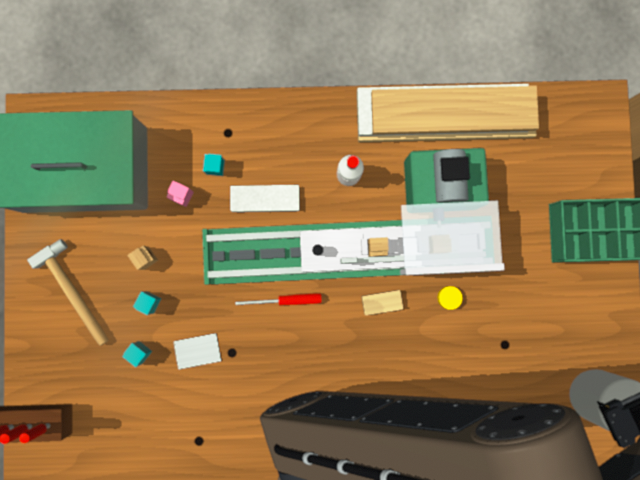

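View pics/wrist0.png

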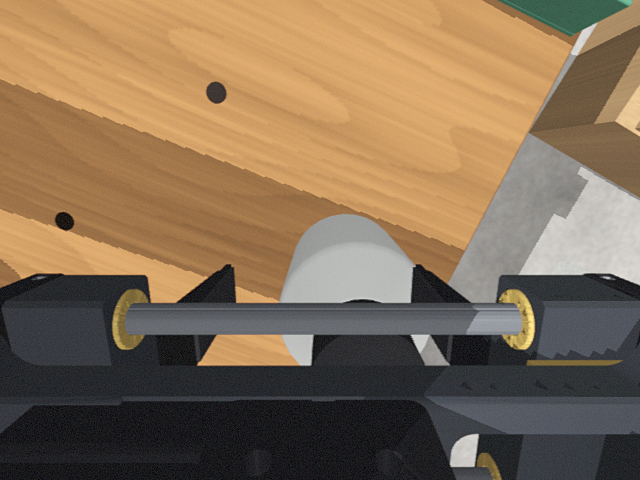

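The scene shows the slide with its knob at (316,247), a wooden foot on the bench at (448,337), and pink and turquoise decoys. In the top view these are at (317,250) and (140,258). I'll enlarge the crops.

```bash
cat > h.py <<'E'
from cell import *
import cv2, numpy as np
from scipy.spatial.transform import Rotation as Ro
def ray(c,u,v,z):
    d=c["R"].T@np.array([(u-c["cx"])/c["fx"],(v-c["cy"])/c["fy"],1.]); o=-c["R"].T@c["t"]
    return o+d*(z-o[2])/d[2]
def proj(c,X):
    p=c["R"]@np.asarray(X,float)+c["t"]; return np.array([p[0]/p[2]*c["fx"]+c["cx"],p[1]/p[2]*c["fy"]+c["cy"]])
def tri(c1,p1,c2,p2):
    A=[];b=[]
    for c,(u,v) in((c1,p1),(c2,p2)):
        o=-c["R"].T@c["t"]; d=c["R"].T@np.array([(u-c["cx"])/c["fx"],(v-c["cy"])/c["fy"],1.]); d/=np.linalg.norm(d)
        P=np.eye(3)-np.outer(d,d); A.append(P); b.append(P@o)
    return np.linalg.lstsq(np.vstack(A),np.hstack(b),rcond=None)[0]
def crop(c,x0,y0,x1,y1,s,name):
    im=cv2.resize(c["img"][y0:y1,x0:x1],None,fx=s,fy=s,interpolation=cv2.INTER_CUBIC)
    cv2.imwrite(f"pics/{name}.png",im[:,:,::-1])
E
python3 - <<'E'
from h import *
t=read_camera("top"); s=read_camera("scene")
crop(t,195,190,515,300,2.5,"t1"); crop(t,90,130,250,380,2.4,"t2"); crop(s,180,160,420,340,3.3,"s1")
crop(s,300,250,520,380,3.5,"s2")
E
```

```text
(no output)
```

View pics/t1.png

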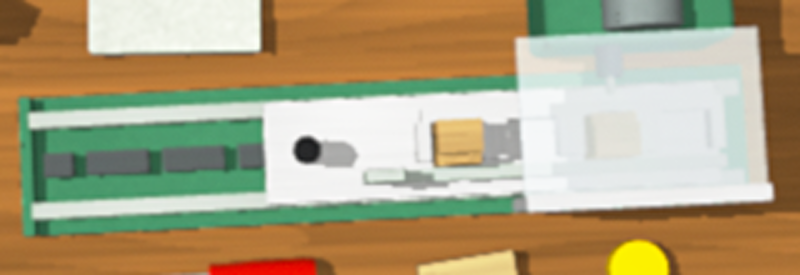

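View pics/s1.png

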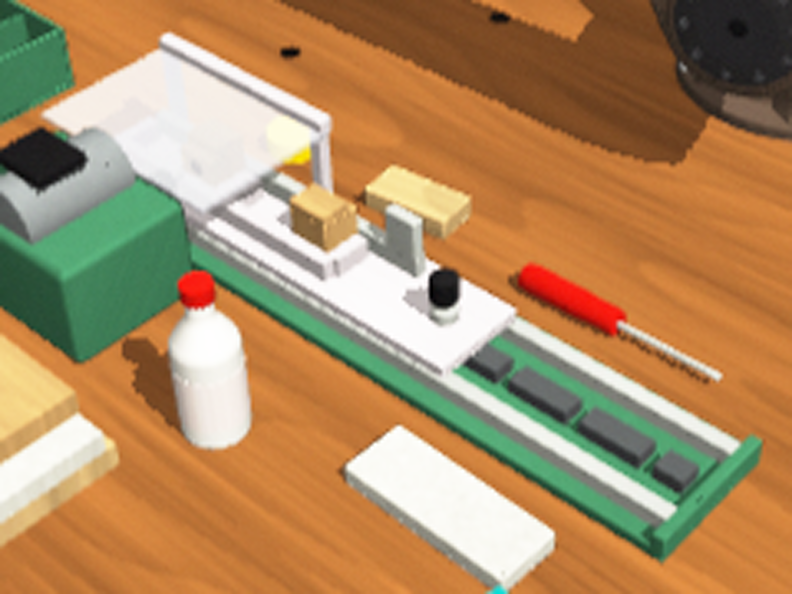

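View pics/s2.png

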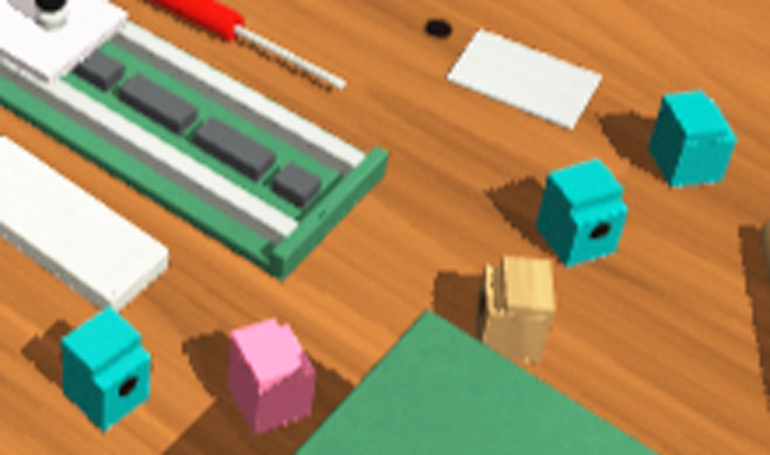

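View pics/t2.png

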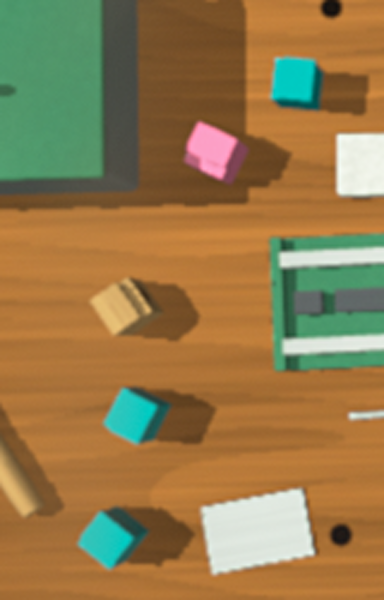

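The wooden foot d is at top (140,258). The pink one (179,192) and turquoise ones (213,163), (146,302), (135,354) are the wrong colour, so they are decoys. In the t2 crop d's rebate and hole face up and to the right. Feet stand in bay 1 (378,246) and, by 70 mm spacing, bay 3 (440,243). Next I'll measure the bed frame.

```bash
python3 - <<'E'
from h import *
t=read_camera("top"); s=read_camera("scene")
def blobs(c,lo,hi,box):
    x0,y0,x1,y1=box; hsv=cv2.cvtColor(c["img"],cv2.COLOR_RGB2HSV); m=cv2.inRange(hsv,lo,hi)
    mm=np.zeros_like(m); mm[y0:y1,x0:x1]=m[y0:y1,x0:x1]
    n,l,st,ce=cv2.connectedComponentsWithStats(mm)
    return [(st[i][:5].tolist(),ce[i].round(1).tolist()) for i in range(1,n) if st[i][4]>15],mm
print("knob",blobs(t,(0,0,0),(180,255,50),(300,235,335,265))[0],blobs(s,(0,0,0),(180,255,50),(300,230,335,270))[0])
# green edges
g,m=blobs(t,(50,80,60),(85,255,255),(195,215,405,295)); print("green",g)
ys=[];L=[];U=[]
for x in range(215,400,3):
    col=np.where(m[:,x]>0)[0]
    if len(col): U.append((x,col.min()));L.append((x,col.max()))
for nm,E in(("up",U),("low",L)):
    E=np.array(E,np.float32); vx,vy,x0,y0=cv2.fitLine(E,cv2.DIST_HUBER,0,.01,.01).ravel()
    print(nm, vx,vy,x0,y0, [ray(t,x,y0+vy/vx*(x-x0),z)[:2].round(1) for x in(210,390) for z in (0,12)])
# wooden foot d
f,m=blobs(t,(10,60,120),(25,170,255),(120,240,160,275)); print(f)
E
```

```text
knob [([314, 246, 8, 8, 58], [317.4, 249.6])] [([310, 242, 8, 11, 80], [313.6, 247.0])]
green [([203, 221, 199, 63, 4205], [276.1, 253.7])]
up 0.9988926 -0.047048155 306.5 224.98387 [array([607.6, 266.6]), array([606.5, 264.5]), array([ 616.6, -160.2]), array([ 615.4, -158.5])]
low 0.99880505 -0.048872378 306.5 278.40323 [array([481.2, 268.7]), array([481.2, 266.6]), array([ 490.3, -155.8]), array([ 490.2, -154.1])]
[([123, 240, 8, 3, 16], [126.2, 240.8]), ([120, 245, 39, 30, 534], [138.4, 257.9]), ([120, 247, 6, 5, 17], [122.1, 248.9]), ([120, 269, 17, 6, 46], [129.0, 272.8])]
```

```bash
python3 - <<'E'
from h import *
t=read_camera("top"); s=read_camera("scene")
k=tri(t,(317.4,249.6),s,(313.6,247.0)); print("knob",k, ray(t,317.4,249.6,80))
# black top centre in the top view approx z 84
# foot d: top-face corners from crop t2 (scale 2.4, offset 90,130)
for p in [(90,304),(122,333),(158,303),(127,280)]: 
    u,v=90+p[0]/2.4,130+p[1]/2.4; print(ray(t,u,v,55).round(1))
crop(t,118,238,168,278,12,"d"); crop(s,425,310,475,360,12,"ds"); crop(t,360,225,460,265,8,"b13"); crop(s,200,195,300,255,8,"sb13")
E
```

```text
knob [550.25002999  14.01736866  71.29042297] [548.96036429  15.05469657  80.        ]
[545.8 443.8  55. ]
[517.7 414.1  55. ]
[545.  380.1  55. ]
[567.5 409.   55. ]
```

View pics/d.png

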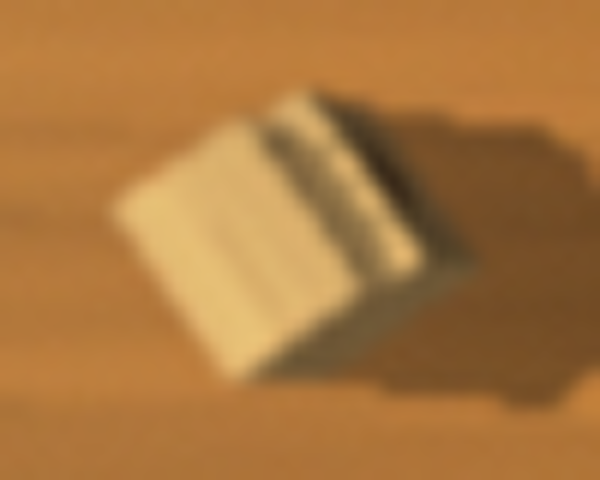

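View pics/ds.png

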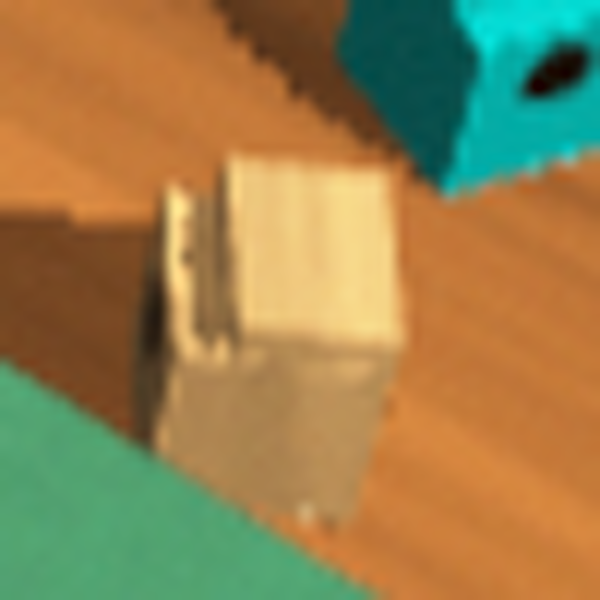

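View pics/b13.png

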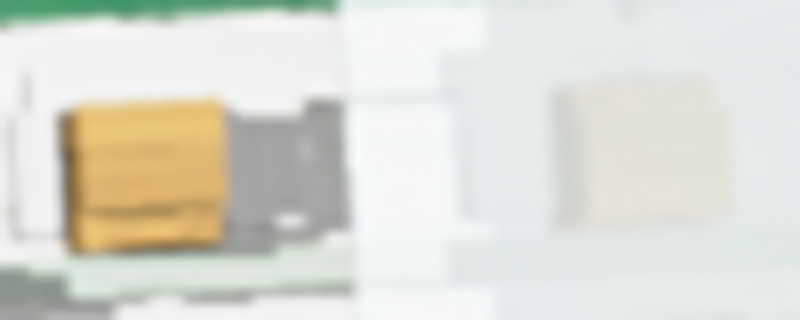

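View pics/sb13.png

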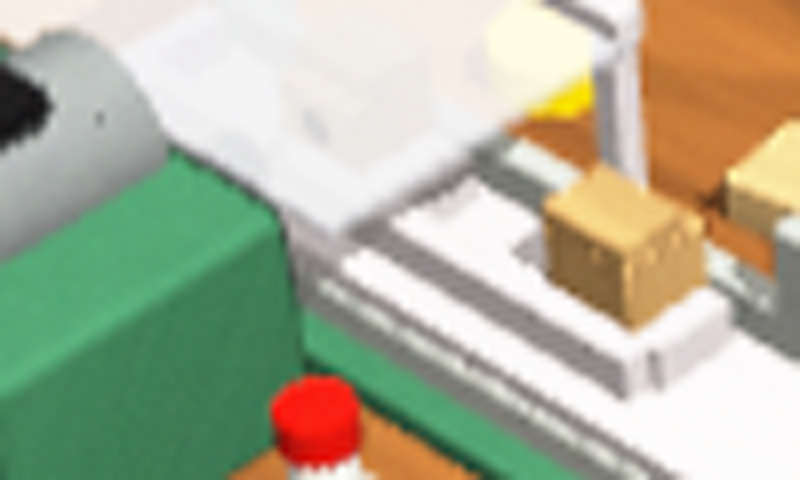

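Bay 1's foot has its rebate towards the jaw, so it stays. Bay 3's foot shows its hole towards the head at scene crop (318,125), so it must be turned. Bays 2 and 4 look empty. Next I'll measure the tab and d's yaw.

```bash
python3 - <<'E'
from h import *
t=read_camera("top"); s=read_camera("scene")
print("tab top", ray(t,349,260,97), tri(t,(349,260),s,(303.5,224.5)))
yaw=0.0212; ey=np.array([-np.sin(yaw),np.cos(yaw)]); ex=np.array([np.cos(yaw),np.sin(yaw)])
k=np.array([549.5,14.5]); b1=k-135*ey; print("b1",b1,"tab",b1+67*ey)
r=ray(t,349,260,97)[:2]-b1; print("tab rel",r@ex,r@ey)
# foot1 top centre crop b13 (8, 360,225): corners(70,105)(222,98)(225,248)(70,252)
for p in[(72,105),(222,98),(222,205),(75,210)]: 
    q=ray(t,360+p[0]/8,225+p[1]/8,95)[:2]; print("f1",q.round(1),((q-b1)@ex).round(1),((q-b1)@ey).round(1))
P=[ray(t,118+p[0]/12,238+p[1]/12,z)[:2] for p,z in(((112,208),55),((237,380),55),((305,90),45),((425,262),45),((240,118),55),((358,285),55))]
print(np.round(P,1)); e=P[0]-P[1]; f=P[2]-P[3];g=P[4]-P[5]
print([np.arctan2(v[1],v[0]) for v in(e,f,g)]); 
print("center",(P[0]+P[1]+P[2]+P[3])/4)
E
```

```text
tab top [523.32758232 -53.4351882   97.        ] [522.33923666 -52.33525526  96.16030433]
b1 [ 552.36178562 -120.46966394] tab [550.94149202 -53.48471961]
tab rel -27.606654548745816 67.63489131978017
f1 [570.4 -99.1] 18.5 20.9
f1 [ 571.3 -140.6] 18.5 -20.5
f1 [ 541.7 -139.6] -11.0 -18.9
f1 [541.4 -99. ] -10.5 21.7
[[548.8 444.2]
 [515.9 421. ]
 [570.8 410.7]
 [537.5 388.4]
 [565.2 420.1]
 [533.1 398.2]]
[np.float64(0.611869377599334), np.float64(0.5916053555644003), np.float64(0.5978803451630716)]
center [543.26540184 416.07939185]
```

Call:
play_rows(
  moves=[
    [0,0,-0.02,0,0,-0.149,100],
    [0,0,-0.02,0,0,-0.149,100],
    [0,0,-0.02,0,0,-0.149,100],
    [0,0,0,0,0,-0.149,100],
    [0,0,0,0,0,-0.149,100],
    [0,0,0,0,0,-0.149,100],
    [0,0,0,0,0,-0.149,100],
    [0,0,0,0,0,-0.149,60],
  ],
)

```text
t: 1.35
eef_pos: [238.6, -577.5, 291.4]
tcp_rot: [3.142, 0.0, 1.597]
ft_force: [-0.6, 0.0, -0.2]
opening: 0.96
```

Call:
play_rows(
  moves=[
    [0.043,0.025,0,0,0,0,60],
    [0.043,0.025,0,0,0,0,60],
    [0.043,0.025,0,0,0,0,60],
    [0.043,0.025,0,0,0,0,60],
    [0.043,0.025,0,0,0,0,60],
    [0.043,0.025,0,0,0,0,60],
    [0.043,0.025,0,0,0,0,60],
    [0.043,0.025,0,0,0,0,60],
  ],
)

```text
t: 2.15
eef_pos: [427.1, -226.4, 290.5]
tcp_rot: [3.14, 0.002, 1.595]
ft_force: [0.3, -0.7, -0.0]
opening: 0.603
```

Call:
play_rows(
  moves=[
    [0.043,0.025,0,0,0,0,60],
    [0.043,0.025,0,0,0,0,60],
    [0.043,0.025,0,0,0,0,60],
    [0.043,0.023,0,0,0,0,60],
    [0,0,0.04,0,0,0,60],
    [0,0,0.04,0,0,0,60],
  ],
)

```text
t: 2.75
eef_pos: [525.4, -44.0, 214.2]
tcp_rot: [3.127, 0.005, 1.603]
ft_force: [1.0, -1.4, -0.1]
opening: 0.598
```

```bash
python3 - <<'E'
from h import *
w=read_camera("wrist"); cv2.imwrite("pics/w1.png",w["img"][:,:,::-1]); st=state(); print(st["eef_pos"],st["tcp_rot"],st["opening"])
t=read_camera("top"); crop(t,300,200,500,300,4,"t3")
for X in [(523,-53.4,97),(549.5,14.5,84)]: print(proj(w,X))
E
```

```text
[523.32345316 -43.8397357  208.56217897] [3.13429057e+00 2.53270473e-03 1.60197846e+00] 0.5998581082406046
[317.05758464 249.5219428 ]
[351.16255055 167.71284679]
```

View pics/w1.png

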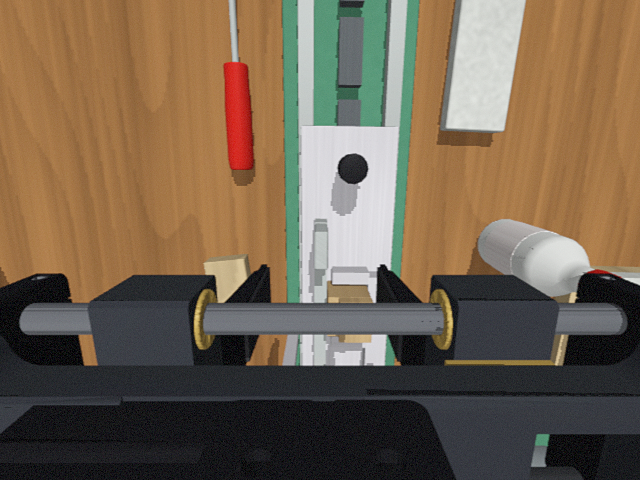

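```bash
python3 - <<'E'
from h import *
w=read_camera("wrist"); crop(w,280,200,400,300,6,"w1c")
E
```

```text
(no output)
```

View pics/w1c.png

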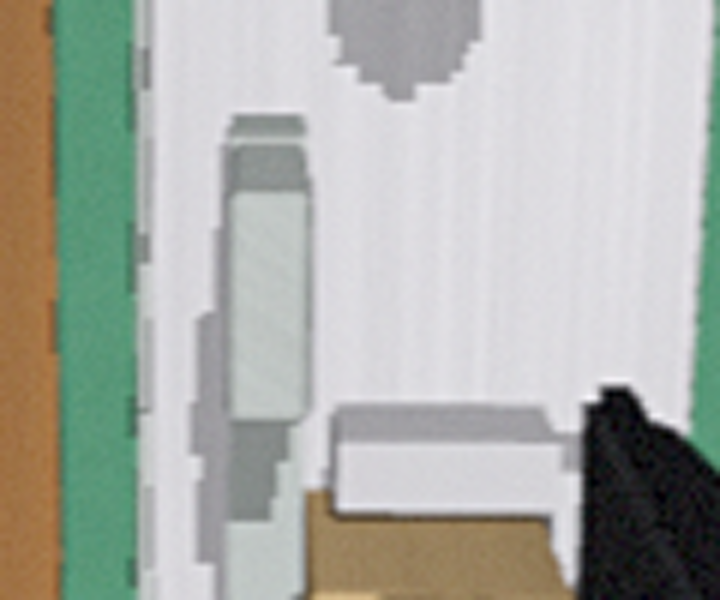

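```bash
python3 - <<'E'
from h import *
w=read_camera("wrist"); q=ray(w,324.8,250.8,97); print(q); print(ray(w,280+230/6,250,97),ray(w,280+308/6,250,97),ray(w,352,168.5,84))
st=state(); p=st["eef_pos"]; print(p,st["tcp_rot"]); R=Ro.from_euler("xyz",st["tcp_rot"]).as_matrix(); print(R.T@(np.array([q[0],q[1],77])-p))
E
```

```text
[527.72724123 -55.33271386  97.        ]
[522.26295147 -54.78316641  97.        ] [533.20601254 -54.48332455  97.        ] [548.45037783  12.74552249  84.        ]
[525.04281698 -45.80613244 215.4510647 ] [3.12945576 0.00394379 1.59967952]
[ -9.05403615   0.72723691 138.50687622]
```

Call:
play_rows(
  moves=[
    [0,0,0,0,0,0,50],
    [0,0,0,0,0,0,50],
    [0,0,0,0,0,0,50],
  ],
)

```text
t: 3.25
eef_pos: [526.5, -47.4, 220.3]
tcp_rot: [3.123, 0.006, 1.598]
ft_force: [-0.3, -0.5, -0.0]
opening: 0.501
```

```bash
cat >> h.py <<'E'
def go(x,y,z,yaw=None):
    for i in range(3):
        st=state(); p=st["eef_pos"]; R=Ro.from_euler("xyz",st["tcp_rot"]).as_matrix()
        d=R.T@(np.array([x,y,z])-p)
        s=""
        if yaw is not None:
            Rt=Ro.from_euler("xyz",[np.pi,0,yaw]).as_matrix(); s=Ro.from_matrix(R.T@Rt).as_rotvec().round(4)
    print("t",round(st["t"],2),"pos",p.round(1),st["tcp_rot"].round(4),"op",round(st["opening"],3),"F",st["ft_force"].round(1),"tool delta",d.round(1),s)
E
python3 - <<'E'
from h import *
w=read_camera("wrist"); crop(w,280,200,400,300,6,"w2c")
go(527,-54,77,1.592);go(527,-54,77,1.592)
E
```

```text
t 3.3 pos [526.5 -47.4 220.3] [3.1227 0.0057 1.5975] op 0.501 F [-0.2  0.  -0.2] tool delta [ -5.8  -2.4 143.4] [0.0189 0.0056 0.0056]
t 3.3 pos [526.5 -47.4 220.3] [3.1227 0.0057 1.5975] op 0.501 F [-0.2  0.  -0.2] tool delta [ -5.8  -2.4 143.4] [0.0189 0.0056 0.0056]
```

View pics/w2c.png

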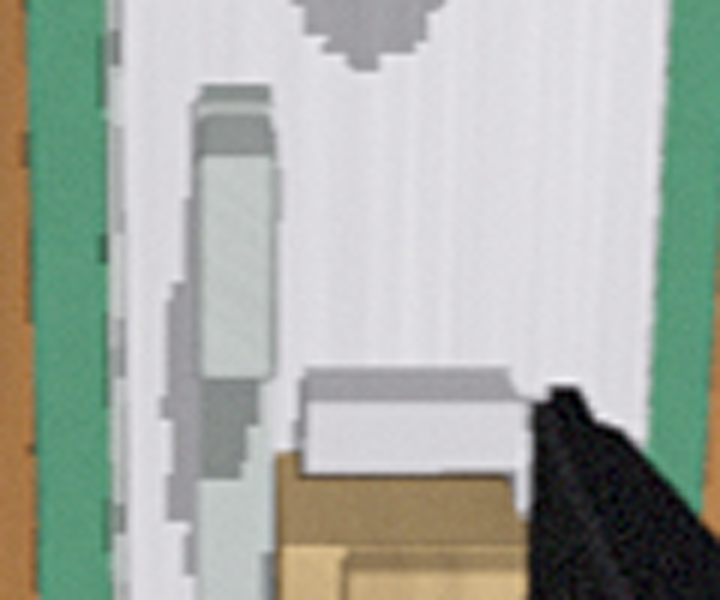

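```bash
python3 - <<'E'
from h import *
w=read_camera("wrist"); cv2.imwrite("pics/w3.png",w["img"][:,:,::-1])
hsv=cv2.cvtColor(w["img"],cv2.COLOR_RGB2HSV); m=cv2.inRange(hsv,(0,0,0),(180,255,60))[120:190,320:390]
n,l,st,ce=cv2.connectedComponentsWithStats(m); print(st,ce+[320,120])
print(ray(w,319.5,244.6,97)); print(ray(w,*(ce[1]+[320,120]),84))
E
```

```text
[[   0    0   70   70 4253]
 [  16   30   29   29  647]] [[355.23348225 153.07900306]
 [349.67851623 163.84080371]]
[526.56459918 -54.1222882   97.        ]
[550.63025263  13.90912578  84.        ]
```

Call:
play_rows(
  moves=[
    [-0.006,0,0,0.019,0.0,-0.005,45],
    [0,0,0.04,0,0,0,45],
    [0,0,0.03,0,0,0,45],
    [0,0,0,0,0,0,45],
    [0,0,0,0,0,0,45],
  ],
)

```text
t: 3.85
eef_pos: [527.9, -55.9, 150.8]
tcp_rot: [-3.141, 0.007, 1.603]
ft_force: [0.0, -0.2, 0.5]
opening: 0.448
```

```bash
python3 - <<'E'
from h import *
go(526,-54,78,1.592)
E
```

```text
t 3.85 pos [527.9 -55.9 150.8] [-3.1412  0.0068  1.6033] op 0.448 F [ 0.  -0.2  0.5] tool delta [ 2.4 -1.9 72.8] [-0.0004  0.0068  0.0113]
```

Call:
play_rows(
  moves=[
    [0.002,-0.001,0.03,0,0.007,0.011,45],
    [0,0,0.025,0,0,0,45],
    [0,0,0.016,0,0,0,45],
    [0,0,0,0,0,0,45],
    [0,0,0,0,0,0,45],
  ],
)

```text
t: 4.35
eef_pos: [531.2, -55.5, 85.2]
tcp_rot: [3.133, 0.002, 1.592]
ft_force: [0.2, -0.5, -0.4]
opening: 0.449
```

```bash
python3 - <<'E'
from h import *
go(526,-54,78,1.592)
w=read_camera("wrist"); crop(w,200,180,440,360,3,"w4")
E
```

```text
t 4.35 pos [531.2 -55.5  85.2] [3.1332e+00 2.1000e-03 1.5924e+00] op 0.449 F [ 0.2 -0.5 -0.4] tool delta [ 1.7 -5.2  7.1] [0.0084 0.0021 0.0004]
```

View pics/w4.png

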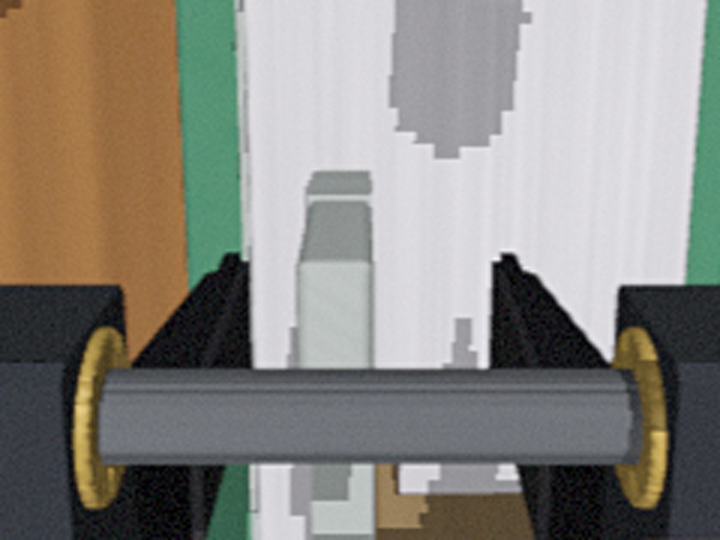

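Call:
play_rows(
  moves=[
    [0,-0.0055,0.007,0.008,0.002,0,45],
    [0,0,0,0,0,0,45],
    [0,0,0,0,0,0,45],
  ],
)

```text
t: 4.7
eef_pos: [526.4, -55.9, 80.5]
tcp_rot: [3.138, 0.001, 1.593]
ft_force: [-1.1, -0.4, -0.3]
opening: 0.451
```

```bash
python3 - <<'E'
from h import *
go(526,-54,78,1.592)
E
```

```text
t 4.7 pos [526.4 -55.9  80.5] [3.1377e+00 1.0000e-03 1.5926e+00] op 0.451 F [-1.1 -0.4 -0.3] tool delta [ 1.9 -0.4  2.5] [0.0039 0.001  0.0006]
```

Close on the tab.

Call:
play_rows(
  moves=[
    [0,0,0.002,0,0,0,0],
    [0,0,0,0,0,0,0],
    [0,0,0,0,0,0,0],
    [0,0,0,0,0,0,0],
    [0,0,0,0,0,0,0],
    [0,0,0,0,0,0,0],
  ],
)

```text
t: 5.3
eef_pos: [526.5, -56.0, 78.9]
tcp_rot: [3.138, 0.001, 1.593]
ft_force: [1.5, -0.6, 0.4]
opening: 0.124
```

Call:
play_rows(
  moves=[
    [0,-0.006,0,0,0,0,0],
    [0,-0.006,0,0,0,0,0],
    [0,-0.005,0,0,0,0,0],
    [0,0,0,0,0,0,0],
    [0,0,0,0,0,0,0],
  ],
)

```text
t: 5.8
eef_pos: [510.2, -56.5, 78.9]
tcp_rot: [3.131, 0.002, 1.592]
ft_force: [6.1, 2.7, -2.2]
opening: 0.123
```

Call:
play_rows(
  moves=[
    [0,-0.001,0,0,0,0,0],
    [0,0,0,0,0,0,0],
    [0,0,0,0,0,0,45],
    [0,0,0,0,0,0,45],
    [0,0,0,0,0,0,45],
    [0,0,-0.03,0,0,0,45],
    [0,0,-0.04,0,0,0,45],
    [0,0,0,0,0,0,45],
  ],
)

```text
t: 6.6
eef_pos: [506.3, -56.4, 150.0]
tcp_rot: [3.133, 0.001, 1.592]
ft_force: [0.9, 0.1, -0.3]
opening: 0.446
```

```bash
python3 - <<'E'
from h import *
w=read_camera("wrist"); cv2.imwrite("pics/w5.png",w["img"][:,:,::-1])
go(550,14,150,1.592)
E
```

```text
t 6.65 pos [505.4 -56.2 148. ] [3.1359e+00 7.0000e-04 1.5917e+00] op 0.451 F [-0.  -0.8  0.2] tool delta [69.3 46.  -1.7] [ 0.0057  0.0007 -0.0003]
```

View pics/w5.png

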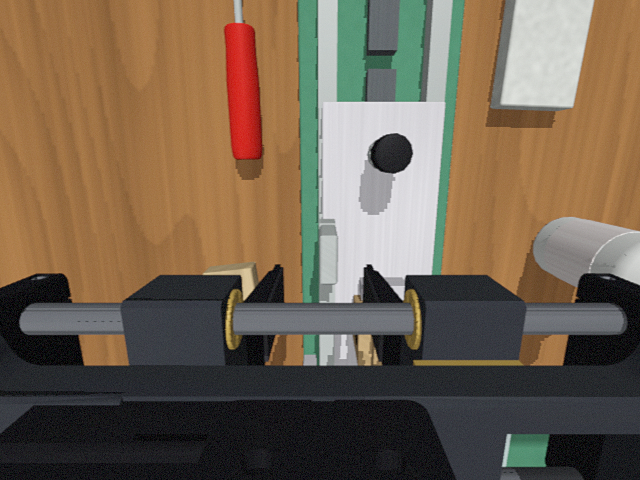

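Call:
play_rows(
  moves=[
    [0.035,0.023,0,0.005,0,0,55],
    [0.034,0.022,0,0,0,0,55],
    [0,0,0,0,0,0,55],
    [0,0,0,0,0,0,55],
  ],
)

```text
t: 7.05
eef_pos: [548.4, 15.2, 145.1]
tcp_rot: [-3.138, 0.001, 1.589]
ft_force: [0.3, -1.0, 0.3]
opening: 0.547
```

```bash
python3 - <<'E'
from h import *
go(550,14,72,1.592)
E
```

```text
t 7.05 pos [548.4  15.2 145.1] [-3.1382e+00  5.0000e-04  1.5894e+00] op 0.547 F [ 0.3 -1.   0.3] tool delta [-1.2  1.9 73.1] [-0.0034  0.0005 -0.0026]
```

Call:
play_rows(
  moves=[
    [-0.001,0.001,0.03,-0.003,0,0,55],
    [0,0,0.025,0,0,0,55],
    [0,0,0.016,0,0,0,55],
    [0,0,0,0,0,0,55],
    [0,0,0,0,0,0,55],
  ],
)

```text
t: 7.55
eef_pos: [546.0, 11.1, 69.9]
tcp_rot: [-3.137, 0.0, 1.587]
ft_force: [-0.1, -0.8, -0.3]
opening: 0.547
```

```bash
python3 - <<'E'
from h import *
go(550,14,72,1.592)
E
```

```text
t 7.55 pos [546.   11.1  69.9] [-3.1371e+00  4.0000e-04  1.5872e+00] op 0.547 F [-0.1 -0.8 -0.3] tool delta [ 2.9  4.  -2.1] [-0.0045  0.0004 -0.0048]
```

Call:
play_rows(
  moves=[
    [0.003,0.004,-0.002,-0.004,0,-0.005,55],
    [0,0,0,0,0,0,55],
    [0,0,0,0,0,0,0],
    [0,0,0,0,0,0,0],
    [0,0,0,0,0,0,0],
    [0,0,0,0,0,0,0],
    [0,0,0,0,0,0,0],
  ],
)

```text
t: 8.25
eef_pos: [551.0, 13.7, 75.2]
tcp_rot: [3.138, 0.001, 1.592]
ft_force: [-0.0, -0.5, -1.7]
opening: 0.268
```

```bash
python3 - <<'E'
from h import *
go(550,14,72,1.592)
E
```

```text
t 8.25 pos [551.   13.7  75.2] [3.1376e+00 9.0000e-04 1.5922e+00] op 0.268 F [-0.  -0.5 -1.7] tool delta [ 0.3 -1.   3.2] [0.004  0.0009 0.0002]
```

Call:
play_rows(
  moves=[
    [0,0,-0.005,0,0,0,0],
    [0,0,-0.005,0,0,0,0],
    [0,0,-0.003,0,0,0,0],
    [0,0,0,0,0,0,0],
    [0,0,0,0,0,0,0],
  ],
)

```text
t: 8.75
eef_pos: [551.0, 13.7, 88.3]
tcp_rot: [3.138, 0.001, 1.592]
ft_force: [1.4, -0.2, -7.0]
opening: 0.267
```

Call:
play_rows(
  moves=[
    [0.012,0,0,0,0,0,0],
    [0.012,0,0,0,0,0,0],
    [0.012,0,0,0,0,0,0],
    [0.012,0,0,0,0,0,0],
    [0.01,0,0,0,0,0,0],
    [0.006,0,0,0,0,0,0],
    [0,0,0,0,0,0,0],
    [0,0,0,0,0,0,0],
  ],
)

```text
t: 9.55
eef_pos: [549.5, 82.1, 87.6]
tcp_rot: [3.138, 0.002, 1.594]
ft_force: [0.9, -3.1, -6.9]
opening: 0.266
```

```bash
python3 - <<'E'
from h import *
go(551-70*.0212,13.7+70,88.3,1.592)
E
```

```text
t 9.55 pos [549.5  82.1  87.6] [3.1384e+00 1.9000e-03 1.5935e+00] op 0.266 F [ 0.9 -3.1 -6.9] tool delta [ 1.6  0.  -0.7] [0.0032 0.0019 0.0015]
```

Call:
play_rows(
  moves=[
    [0.0015,0,0,0,0,0,0],
    [0,0,0,0,0,0,0],
    [0,0,0.004,0,0,0,0],
    [0,0,0.004,0,0,0,0],
    [0,0,0.004,0,0,0,0],
    [0,0,0,0,0,0,0],
  ],
)

```text
t: 10.15
eef_pos: [549.5, 83.3, 75.2]
tcp_rot: [3.138, 0.001, 1.592]
ft_force: [1.3, -0.1, -0.2]
opening: 0.267
```

Call:
play_rows(
  moves=[
    [0.003,0,0,0,0,0,0],
    [0,0,0,0,0,0,0],
    [0,0,0,0,0,0,40],
    [0,0,0,0,0,0,40],
    [0,0,0,0,0,0,40],
  ],
)

```text
t: 10.65
eef_pos: [549.4, 86.0, 75.6]
tcp_rot: [3.138, 0.002, 1.592]
ft_force: [-0.2, -0.9, 0.8]
opening: 0.394
```

```bash
python3 - <<'E'
from h import *
t=read_camera("top"); s=read_camera("scene"); crop(s,250,180,350,255,8,"s6"); 
go(549.5,83.3,75.2,1.592)
hsv=cv2.cvtColor(s["img"],cv2.COLOR_RGB2HSV)
print(proj(s,(549,84,72)),proj(s,(549,84,84)))
E
```

```text
t 10.75 pos [549.4  86.   75.6] [3.1383e+00 1.8000e-03 1.5918e+00] op 0.398 F [0.6 1.5 0.1] tool delta [-2.7  0.1  0.4] [ 0.0033  0.0018 -0.0002]
[334.40356599 258.44536144] [334.46879331 254.97862401]
```

View pics/s6.png

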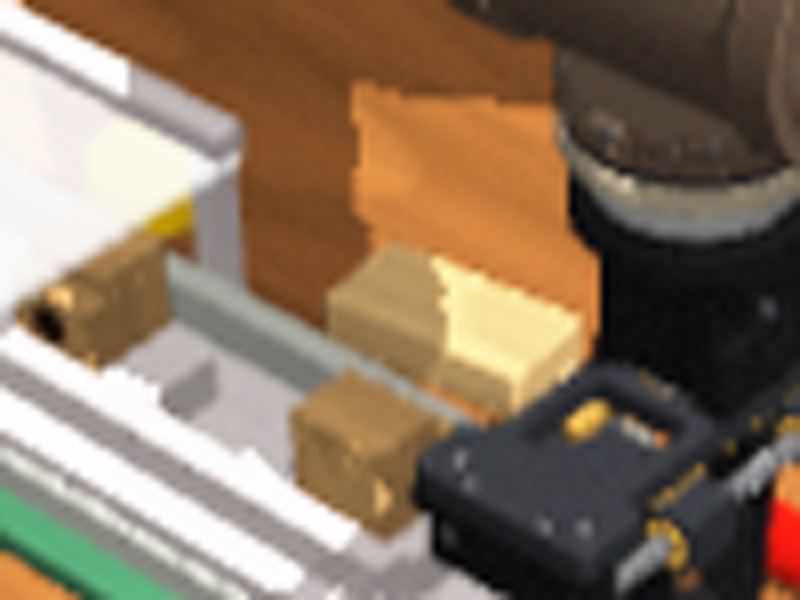

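Call:
play_rows(
  moves=[
    [0,0,-0.03,0,0,0,40],
    [-0.03,0,-0.03,0,0,0,40],
    [-0.04,0,0,0,0,0,40],
    [0,0,0,0,0,0,40],
    [0,0,0,0,0,0,40],
  ],
)

```text
t: 11.25
eef_pos: [550.7, 14.7, 138.1]
tcp_rot: [3.138, 0.002, 1.593]
ft_force: [-0.1, -0.6, 1.1]
opening: 0.397
```

```bash
cat >> h.py <<'E'
def knob(w,name="kn",show=True):
    hsv=cv2.cvtColor(w["img"],cv2.COLOR_RGB2HSV); m=cv2.inRange(hsv,(0,0,0),(180,255,60)); m[230:]=0
    n,l,st,ce=cv2.connectedComponentsWithStats(m)
    for i in range(1,n):
        if st[i][4]>300: print(st[i],ce[i].round(1),[ (z,ray(w,*ce[i],z)[:2].round(1)) for z in (80,84,94)])
    crop(w,240,60,480,260,3,name)
E
python3 - <<'E'
from h import *
w=read_camera("wrist"); knob(w,"k1"); s=read_camera("scene"); crop(s,290,220,370,280,8,"s7")
b=np.array([549.7,14.,0]); 
print(proj(s,(548.5,84,84)),proj(s,(548.5,84,94)))
E
```

```text
[ 304  129   40   42 1275] [323.4 149.7] [(80, array([550. ,  85.5])), (84, array([550. ,  85.4])), (94, array([550. ,  85.1]))]
[334.59618974 254.88100373] [334.65181914 251.95912563]
```

View pics/k1.png

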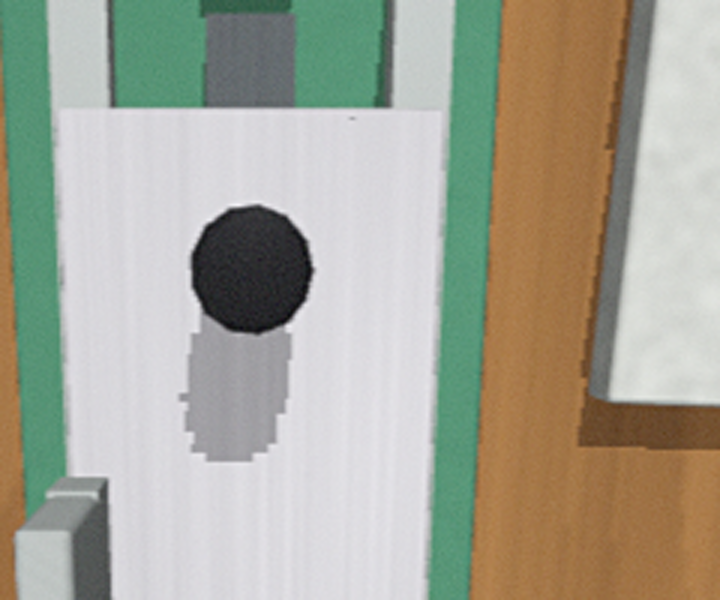

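View pics/s7.png

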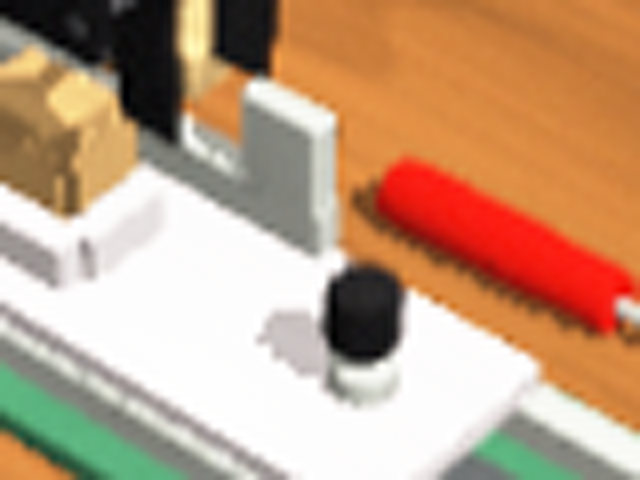

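```bash
cat >> h.py <<'E'
def knobz(s,x,y):
    u,v=proj(s,(x,y,72)).astype(int)
    hsv=cv2.cvtColor(s["img"],cv2.COLOR_RGB2HSV); m=cv2.inRange(hsv,(0,0,0),(180,255,50)); mm=np.zeros_like(m); mm[v-14:v+14,u-9:u+10]=m[v-14:v+14,u-9:u+10]
    n,l,st,ce=cv2.connectedComponentsWithStats(mm); i=1+np.argmax(st[1:,4]); print("blob",st[i],ce[i].round(2),"pred72",proj(s,(x,y,72)).round(2),"pred82",proj(s,(x,y,82)).round(2))
E
python3 - <<'E'
from h import *
print(proj(read_camera("scene"),(550,14,72)),"init blob 313.6 247.0")
s=read_camera("scene"); knobz(s,548.7,84.5)
go(548.6,84.8,72,1.592)
E
```

```text
[314.12049196 246.76831131] init blob 313.6 247.0
blob [331 254   9  11  81] [334.7  258.98] pred72 [334.63 258.47] pred82 [334.68 255.59]
t 11.45 pos [550.4  15.8 137.4] [3.1397e+00 2.2000e-03 1.5956e+00] op 0.402 F [-0.2 -0.2  0. ] tool delta [69.2 -0.2 65.3] [0.0019 0.0022 0.0036]
```

Pin is fully down in notch 2: blob v is 259.0 against a predicted 258.5 at z = 72. Next notch.

Call:
play_rows(
  moves=[
    [0.035,-0.001,0,0.001,0.002,0.003,50],
    [0.034,-0.001,0,0,0,0,50],
    [0,0,0.03,0,0,0,50],
    [0,0,0.025,0,0,0,50],
    [0,0,0.007,0,0,0,50],
    [0,0,0,0,0,0,50],
    [0,0,0,0,0,0,50],
  ],
)

```text
t: 12.15
eef_pos: [546.4, 92.0, 73.1]
tcp_rot: [-3.142, -0.0, 1.598]
ft_force: [0.2, -0.4, 0.9]
opening: 0.498
```

```bash
python3 - <<'E'
from h import *
go(549,84.8,73,1.592)
E
```

```text
t 12.15 pos [546.4  92.   73.1] [-3.1416e+00 -2.0000e-04  1.5981e+00] op 0.498 F [ 0.2 -0.4  0.9] tool delta [-7.3  2.4  0.1] [-0.     -0.0002  0.0061]
```

Call:
play_rows(
  moves=[
    [-0.007,0.002,0,0,0,0.006,50],
    [0,0,0,0,0,0,50],
    [0,0,0,0,0,0,0],
    [0,0,0,0,0,0,0],
    [0,0,0,0,0,0,0],
    [0,0,0,0,0,0,0],
    [0,0,0,0,0,0,0],
  ],
)

```text
t: 12.85
eef_pos: [549.5, 83.7, 76.2]
tcp_rot: [3.138, -0.0, 1.59]
ft_force: [-0.7, 0.0, -0.6]
opening: 0.266
```

Call:
play_rows(
  moves=[
    [0,0,-0.005,0,0,0,0],
    [0,0,-0.005,0,0,0,0],
    [0,0,-0.003,0,0,0,0],
    [0,0,0,0,0,0,0],
    [0.012,0,0,0,0,0,0],
    [0.012,0,0,0,0,0,0],
    [0.012,0,0,0,0,0,0],
    [0.012,0,0,0,0,0,0],
  ],
)

```text
t: 13.65
eef_pos: [548.5, 132.3, 88.8]
tcp_rot: [3.14, 0.002, 1.589]
ft_force: [1.0, -4.3, -6.4]
opening: 0.265
```

Call:
play_rows(
  moves=[
    [0.012,0,0,0,0,0,0],
    [0.006,0,0,0,0,0,0],
    [0,0,0,0,0,0,0],
    [0,0,0,0,0,0,0],
  ],
)

```text
t: 14.05
eef_pos: [548.0, 154.5, 88.6]
tcp_rot: [3.139, 0.001, 1.592]
ft_force: [2.0, -2.2, -6.4]
opening: 0.27
```

```bash
python3 - <<'E'
from h import *
go(546.9,154.5,76,1.592)
E
```

```text
t 14.05 pos [548.  154.5  88.6] [3.1391e+00 1.1000e-03 1.5921e+00] op 0.27 F [ 2.  -2.2 -6.4] tool delta [ 0.  -1.1 12.6] [0.0025 0.0011 0.0001]
```

Call:
play_rows(
  moves=[
    [0,-0.001,0.004,0,0,0,0],
    [0,0,0.004,0,0,0,0],
    [0,0,0.004,0,0,0,0],
    [0,0,0,0,0,0,0],
    [0,0,0,0,0,0,40],
    [0,0,0,0,0,0,40],
    [0,0,0,0,0,0,40],
  ],
)

```text
t: 14.75
eef_pos: [547.7, 153.7, 76.9]
tcp_rot: [3.137, 0.0, 1.59]
ft_force: [0.6, 0.0, 0.1]
opening: 0.395
```

Call:
play_rows(
  moves=[
    [0,0,-0.03,0,0,0,50],
    [-0.03,0,-0.03,0,0,0,50],
    [-0.04,0,0,0,0,0,50],
    [0,0,0,0,0,0,50],
    [0,0,0,0,0,0,50],
  ],
)

```text
t: 15.25
eef_pos: [548.7, 82.4, 140.3]
tcp_rot: [3.136, 0.0, 1.592]
ft_force: [0.1, -0.8, 0.1]
opening: 0.497
```

```bash
python3 - <<'E'
from h import *
w=read_camera("wrist"); knob(w,"k2"); s=read_camera("scene"); knobz(s,547.2,154.5); go(547.5,154.5,100,1.592); crop(s,290,220,390,290,7,"s8")
E
```

```text
[ 27  47  28  29 612] [40.3 60.9] [(80, array([382.3, 199.8])), (84, array([385.3, 198.8])), (94, array([393. , 196.4]))]
[ 305  126   39   41 1255] [323.7 146.1] [(80, array([548.5, 155.4])), (84, array([548.5, 155.3])), (94, array([548.4, 154.9]))]
blob [352 266   9  12  88] [356.34 271.1 ] pred72 [356.27 270.76] pred82 [356.44 267.85]
t 15.35 pos [548.5  83.  139.8] [3.1369e+00 6.0000e-04 1.5928e+00] op 0.5 F [ 1.  -0.1  0.2] tool delta [71.5  0.4 39.7] [0.0047 0.0006 0.0008]
```

View pics/s8.png

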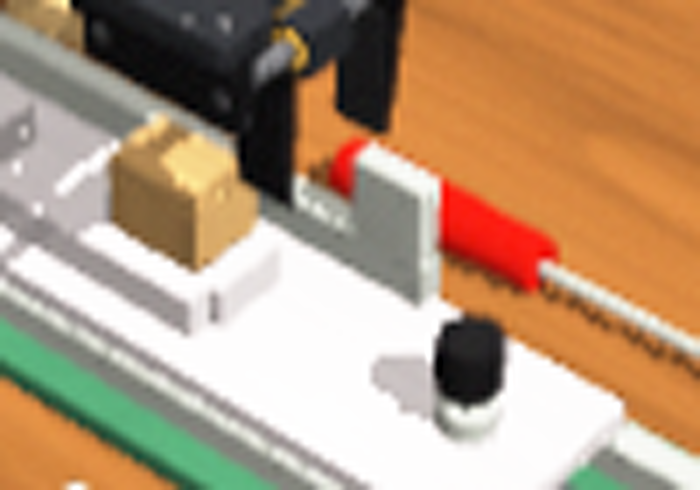

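Pin is down in notch 3 (v 271.1 against a predicted 270.8). The next move goes to the last notch.

Call:
play_rows(
  moves=[
    [0.036,0,0,0.004,0,0,50],
    [0.03,0,0,0,0,0,50],
    [0,0,0.03,0,0,0,50],
    [0,0,0.025,0,0,0,50],
    [0,0,0.008,0,0,0,50],
    [0,0,0,0,0,0,50],
    [0,0,0,0,0,0,50],
  ],
)

```text
t: 16.05
eef_pos: [546.1, 157.2, 74.1]
tcp_rot: [-3.141, 0.0, 1.599]
ft_force: [-0.7, 0.3, -0.0]
opening: 0.497
```

```bash
python3 - <<'E'
from h import *
go(548,154.5,74,1.592)
E
```

```text
t 16.05 pos [546.1 157.2  74.1] [-3.1408e+00  3.0000e-04  1.5986e+00] op 0.497 F [-0.7  0.3 -0. ] tool delta [-2.7  1.8  0.1] [-0.0008  0.0003  0.0066]
```

Call:
play_rows(
  moves=[
    [-0.003,0.001,0,0,0,0.006,50],
    [0,0,0,0,0,0,50],
    [0,0,0,0,0,0,0],
    [0,0,0,0,0,0,0],
    [0,0,0,0,0,0,0],
    [0,0,0,0,0,0,0],
    [0,0,0,0,0,0,0],
  ],
)

```text
t: 16.75
eef_pos: [548.1, 153.6, 77.3]
tcp_rot: [3.139, -0.0, 1.591]
ft_force: [0.4, 0.2, -0.3]
opening: 0.266
```

Call:
play_rows(
  moves=[
    [0,0,-0.005,0,0,0,0],
    [0,0,-0.005,0,0,0,0],
    [0,0,-0.003,0,0,0,0],
    [0,0,0,0,0,0,0],
    [0.012,0,0,0,0,0,0],
    [0.012,0,0,0,0,0,0],
    [0.012,0,0,0,0,0,0],
    [0.012,0,0,0,0,0,0],
  ],
)

```text
t: 17.55
eef_pos: [547.0, 201.8, 89.8]
tcp_rot: [3.141, 0.002, 1.59]
ft_force: [2.3, -3.7, -7.2]
opening: 0.265
```

Call:
play_rows(
  moves=[
    [0.012,0,0,0,0,0,0],
    [0.006,0,0,0,0,0,0],
    [0,0,0,0,0,0,0],
    [0,0,0,0,0,0,0],
  ],
)

```text
t: 17.95
eef_pos: [546.5, 224.0, 89.5]
tcp_rot: [3.14, 0.002, 1.593]
ft_force: [2.1, -2.3, -6.1]
opening: 0.265
```

```bash
python3 - <<'E'
from h import *
go(545.6,224.5,76,1.592)
E
```

```text
t 17.95 pos [546.5 224.   89.5] [3.1401e+00 1.5000e-03 1.5926e+00] op 0.265 F [ 2.1 -2.3 -6.1] tool delta [ 0.5 -0.9 13.5] [0.0015 0.0015 0.0006]
```

Call:
play_rows(
  moves=[
    [0.0005,-0.001,0.004,0,0,0,0],
    [0,0,0.004,0,0,0,0],
    [0,0,0.004,0,0,0,0],
    [0,0,0,0,0,0,0],
    [0,0,0,0,0,0,40],
    [0,0,0,0,0,0,40],
    [0,0,0,0,0,0,40],
  ],
)

```text
t: 18.65
eef_pos: [546.4, 223.8, 78.2]
tcp_rot: [3.138, 0.0, 1.591]
ft_force: [-0.2, 1.0, 0.2]
opening: 0.386
```

Call:
play_rows(
  moves=[
    [0,0,-0.03,0,0,0,80],
    [-0.03,0,-0.03,0,0,0,80],
    [-0.04,0,-0.03,0,0,0,80],
    [-0.04,0,-0.03,0,0,0,80],
    [-0.04,0,-0.03,0,0,0,80],
    [0,0,0,0,0,0,80],
    [0,0,0,0,0,0,80],
  ],
)

```text
t: 19.35
eef_pos: [548.2, 71.2, 234.0]
tcp_rot: [3.136, 0.001, 1.593]
ft_force: [-0.4, 0.4, -0.9]
opening: 0.794
```

```bash
python3 - <<'E'
from h import *
w=read_camera("wrist"); knob(w,"k3"); s=read_camera("scene"); knobz(s,545.8,225); go(547.5,20,100,0); crop(s,220,190,400,310,4.4,"s9"); cv2.imwrite("pics/w9.png",w["img"][:,:,::-1]); t=read_camera("top"); crop(t,200,200,440,300,3.3,"t9")
E
```

```text
[311  34  28  38 806] [323.9  52.9] [(80, array([547. , 222.7])), (84, array([547. , 221.6])), (94, array([546.9, 218.8]))]
[101  64  20  21 331] [110.8  74.1] [(80, array([367.3, 202.2])), (84, array([369.6, 201.3])), (94, array([375.4, 199.2]))]
[585  76  20  21 312] [594.4  86.3] [(80, array([779.6, 202.3])), (84, array([776.6, 201.5])), (94, array([769. , 199.3]))]
blob [375 279  10  12 100] [379.5  284.24] pred72 [379.4  283.92] pred82 [379.7  280.99]
t 19.45 pos [548.2  72.1 233.4] [3.1372e+00 1.2000e-03 1.5946e+00] op 0.796 F [-0.4  0.5 -0.2] tool delta [-51.9  -2.5 133.4] [ 0.0043 -0.0026  1.5946]
```

View pics/s9.png

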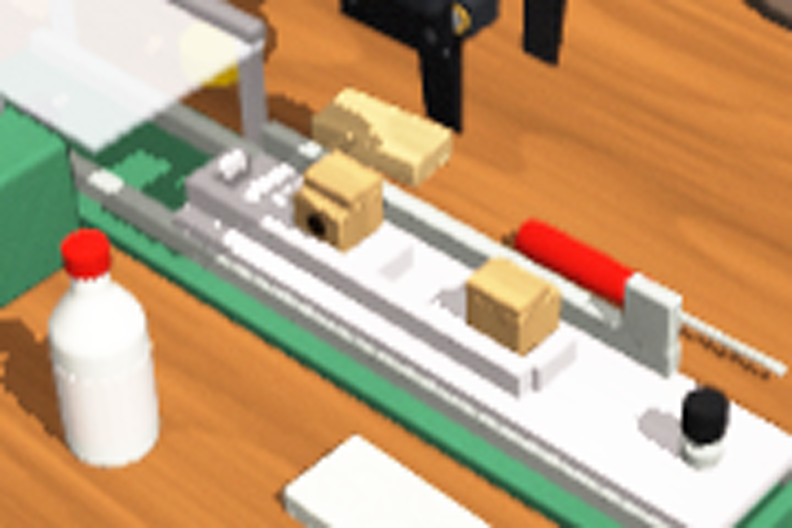

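View pics/w9.png

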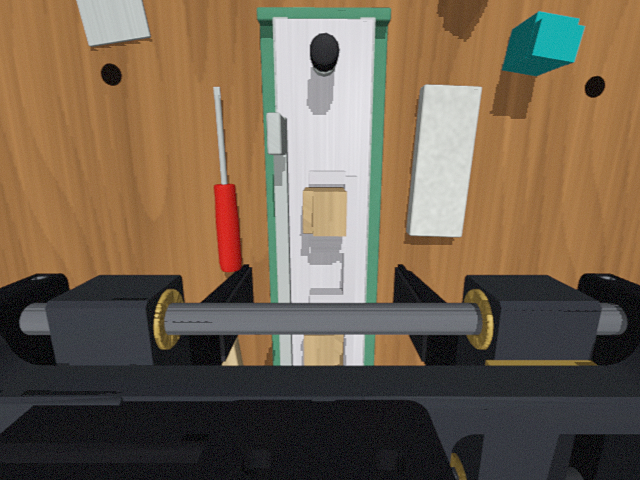

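View pics/t9.png

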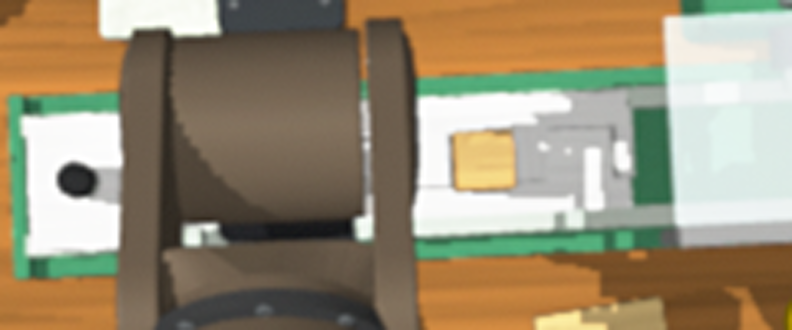

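Pin is down in the last notch. Bay 3's foot (scene crop (318,222)) has its hole towards the head, and bay 1's is correct. I'll turn the tool to grip bay 3's foot across y.

Call:
play_rows(
  moves=[
    [0,0,0,0,0,0.149,80],
    [0,0,0,0,0,0.149,80],
    [0,0,0,0,0,0.149,80],
    [0,0,0,0,0,0.149,80],
    [0,0,0,0,0,0.149,80],
    [0,0,0,0,0,0.149,80],
    [0,0,0,0,0,0.149,80],
    [0,0,0,0,0,0.149,80],
  ],
)

```text
t: 20.3
eef_pos: [544.9, 82.2, 223.7]
tcp_rot: [-3.137, 0.012, 0.393]
ft_force: [-0.6, -0.6, 0.0]
opening: 0.798
```

Call:
play_rows(
  moves=[
    [0,0,0,0,0,0.149,80],
    [0,0,0,0,0,0.149,80],
    [0,0,0,0,0,0.08,80],
    [0,0.04,0,0,0,0,80],
    [0,0.04,0,0,0,0,80],
    [-0.02,0.04,0,0,0,0,80],
    [0,0,0,0,0,0,80],
    [0,0,0,0,0,0,80],
  ],
)

```text
t: 21.1
eef_pos: [523.4, -31.5, 214.8]
tcp_rot: [-3.14, 0.028, 0.016]
ft_force: [0.5, 1.2, 0.0]
opening: 0.797
```

```bash
python3 - <<'E'
from h import *
w=read_camera("wrist"); cv2.imwrite("pics/w10.png",w["img"][:,:,::-1]);go(551,-50,110,0.0212)
t=read_camera("top"); cv2.imwrite("pics/t10.png",t["img"][:,:,::-1])
E
```

```text
t 21.15 pos [523.3 -31.3 214.8] [-3.14    0.0282  0.0165] op 0.802 F [-1.   0.3  0.2] tool delta [ 30.3  19.3 103.9] [-0.0017  0.0282 -0.0048]
```

View pics/w10.png

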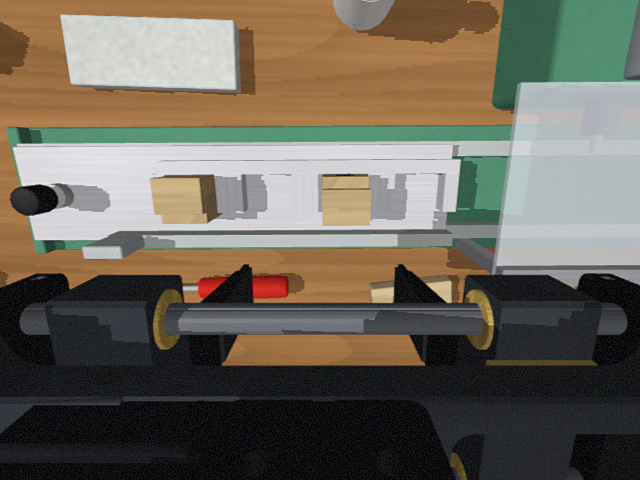

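View pics/t10.png

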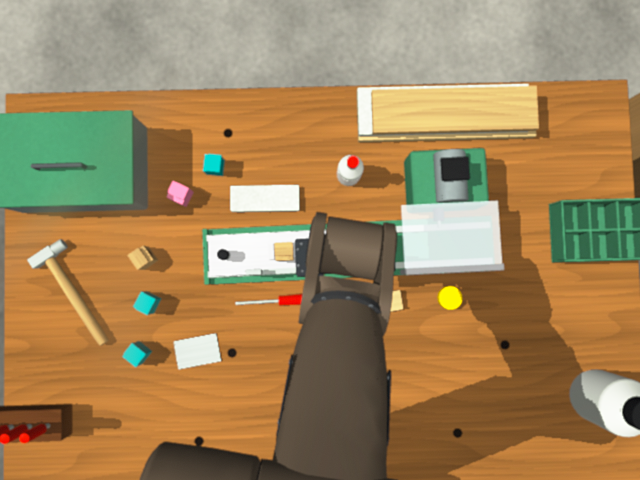

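```bash
python3 - <<'E'
from h import *
w=read_camera("wrist")
for n,p,z in(("f3 near",(346.5,225),95),("f3 mid",(346,189),95),("f3 ledge far",(346,175),85),("f3 L",(322,207),95),("f3 R",(370.5,207),95),("f1 L",(151,200),95),):
    print(n,ray(w,*p,z).round(1))
crop(w,300,150,460,260,5,"w10c")
E
```

```text
f3 near [533.6 -50.9  95. ]
f3 mid [563.5 -49.4  95. ]
f3 ledge far [573.9 -49.7  85. ]
f3 L [548.4 -30.2  95. ]
f3 R [549.1 -70.1  95. ]
f1 L [551.7 110.   95. ]
```

View pics/w10c.png

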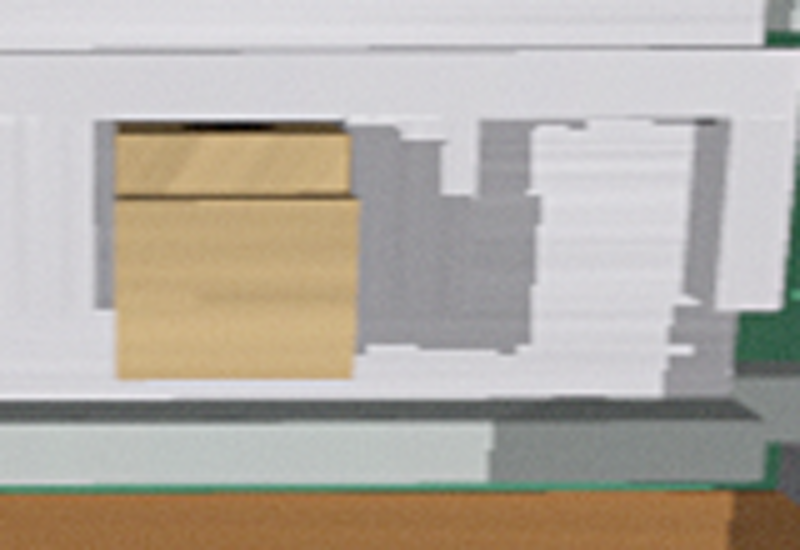

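Call:
play_rows(
  moves=[
    [0.029,0.019,0.03,0,0.028,-0.005,65],
    [0,0,0.03,0,0,0,65],
    [0,0,0,0,0,0,65],
    [0,0,0,0,0,0,65],
  ],
)

```text
t: 21.65
eef_pos: [555.0, -45.2, 153.7]
tcp_rot: [-3.14, -0.004, 0.029]
ft_force: [-0.1, -0.3, 0.7]
opening: 0.651
```

```bash
python3 - <<'E'
from h import *
go(552.5,-50.2,79,0.0212)
E
```

```text
t 21.65 pos [555.  -45.2 153.7] [-3.1402 -0.004   0.0292] op 0.651 F [-0.1 -0.3  0.7] tool delta [-3.   5.  74.7] [-0.0014 -0.004   0.008 ]
```

Call:
play_rows(
  moves=[
    [-0.002,0.004,0.03,-0.001,-0.004,0.008,65],
    [0,0,0.026,0,0,0,65],
    [0,0,0,0,0,0,65],
    [0,0,0,0,0,0,65],
  ],
)

```text
t: 22.05
eef_pos: [555.9, -47.1, 102.4]
tcp_rot: [3.14, -0.007, 0.025]
ft_force: [0.2, 0.5, 0.3]
opening: 0.65
```

```bash
python3 - <<'E'
from h import *
go(552.5,-50.2,79,0.0212)
E
```

```text
t 22.05 pos [555.9 -47.1 102.4] [ 3.1404 -0.0069  0.0246] op 0.65 F [0.2 0.5 0.3] tool delta [-3.6  2.9 23.4] [ 0.0012 -0.0069  0.0034]
```

Call:
play_rows(
  moves=[
    [-0.0035,0.003,0.012,0,-0.006,0.003,65],
    [0,0,0.01,0,0,0,65],
    [0,0,0,0,0,0,65],
    [0,0,0,0,0,0,65],
  ],
)

```text
t: 22.45
eef_pos: [553.8, -50.3, 82.6]
tcp_rot: [3.139, -0.006, 0.022]
ft_force: [-0.1, 0.0, 0.1]
opening: 0.647
```

```bash
python3 - <<'E'
from h import *
go(552.5,-50.2,79,0.0212)
E
```

```text
t 22.45 pos [553.8 -50.3  82.6] [ 3.1392 -0.0055  0.0221] op 0.647 F [-0.1  0.   0.1] tool delta [-1.3 -0.2  3.6] [ 0.0024 -0.0055  0.0009]
```

Call:
play_rows(
  moves=[
    [-0.001,0,0.003,0.002,-0.005,0,65],
    [0,0,0,0,0,0,35],
    [0,0,0,0,0,0,0],
    [0,0,0,0,0,0,0],
    [0,0,0,0,0,0,0],
    [0,0,0,0,0,0,0],
    [0,0,0,0,0,0,0],
  ],
)

```text
t: 23.15
eef_pos: [553.0, -50.5, 80.1]
tcp_rot: [3.141, -0.001, 0.022]
ft_force: [0.7, -0.3, 0.4]
opening: 0.417
```

Call:
play_rows(
  moves=[
    [0,0,-0.02,0,0,0,0],
    [0,0,-0.03,0,0,0,0],
    [0,0,-0.03,0,0,0,0],
    [0,0,0,0,0,0,0],
    [0,0,0,0,0,0,0],
  ],
)

```text
t: 23.65
eef_pos: [552.3, -50.3, 161.7]
tcp_rot: [-3.141, 0.002, 0.022]
ft_force: [-0.0, -0.2, -0.8]
opening: 0.421
```

```bash
python3 - <<'E'
from h import *
go(552.5,-50.2,79,0.0212); w=read_camera("wrist"); cv2.imwrite("pics/w11.png",w["img"][:,:,::-1]); s=read_camera("scene"); crop(s,200,120,420,280,3.6,"s11")
E
```

```text
t 23.65 pos [552.3 -50.3 161.7] [-3.1415e+00  1.6000e-03  2.2000e-02] op 0.421 F [-0.  -0.2 -0.8] tool delta [ 0.3 -0.1 82.7] [-0.0001  0.0016  0.0008]
```

View pics/s11.png

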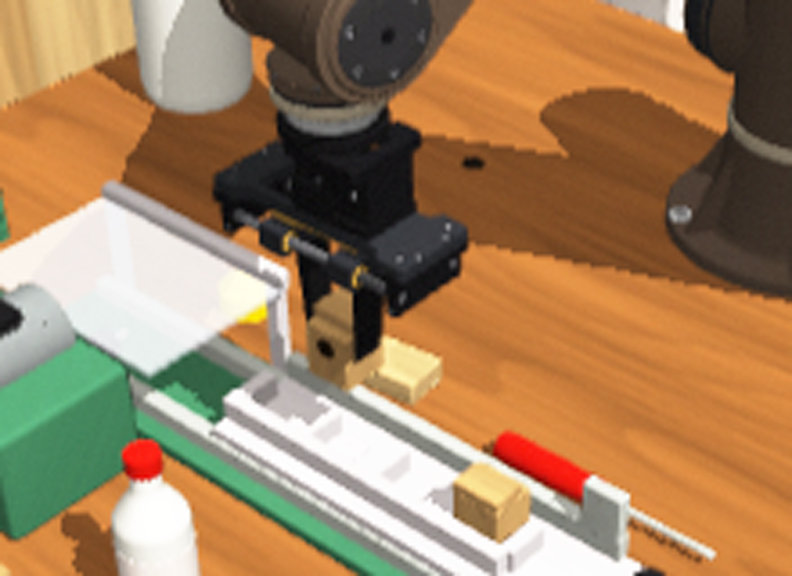

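Call:
play_rows(
  moves=[
    [0,0,0,0,0,-0.149,0],
    [0,0,0,0,0,-0.149,0],
    [0,0,0,0,0,-0.149,0],
    [0,0,0,0,0,-0.149,0],
    [0,0,0,0,0,-0.149,0],
    [0,0,0,0,0,-0.149,0],
    [0,0,0,0,0,-0.149,0],
    [0,0,0,0,0,-0.149,0],
  ],
)

```text
t: 24.55
eef_pos: [549.0, -49.7, 151.4]
tcp_rot: [-3.124, 0.003, 1.227]
ft_force: [-0.4, -0.1, -0.4]
opening: 0.421
```

Call:
play_rows(
  moves=[
    [0,0,0,0,0,-0.149,0],
    [0,0,0,0,0,-0.149,0],
    [0,0,0,0,0,-0.149,0],
    [0,0,0,0,0,-0.149,0],
    [0,0,0,0,0,-0.149,0],
    [0,0,0,0,0,-0.149,0],
    [0,0,0,0,0,-0.149,0],
    [0,0,0,0,0,-0.149,0],
  ],
)

```text
t: 25.35
eef_pos: [545.4, -49.1, 141.1]
tcp_rot: [-3.125, -0.03, 2.426]
ft_force: [0.1, -0.3, -1.2]
opening: 0.418
```

Call:
play_rows(
  moves=[
    [0,0,0,0,0,-0.149,0],
    [0,0,0,0,0,-0.149,0],
    [0,0,0,0,0,-0.149,0],
    [0,0,0,0,0,-0.149,0],
    [0,0,0,0,0,-0.1,0],
    [0,0,0,0,0,0,0],
    [0,0,0,0,0,0,0],
  ],
)

```text
t: 26.05
eef_pos: [542.3, -48.6, 132.7]
tcp_rot: [3.132, -0.046, 3.131]
ft_force: [-0.6, -0.5, -0.5]
opening: 0.419
```

```bash
python3 - <<'E'
from h import *
go(551,-50.2,79,3.1628)
E
```

```text
t 26.05 pos [542.3 -48.6 132.7] [ 3.1323 -0.0464  3.1314] op 0.419 F [-0.6 -0.5 -0.5] tool delta [-11.2  -2.   53.2] [ 0.01   -0.0463 -0.0316]
```

Call:
play_rows(
  moves=[
    [-0.006,-0.001,0.0,0.01,-0.046,-0.031,0],
    [0,0,0,0,0,0,0],
    [0,0,0,0,0,0,0],
  ],
)

```text
t: 26.35
eef_pos: [547.8, -49.6, 131.1]
tcp_rot: [3.141, -0.002, -3.128]
ft_force: [0.4, 0.2, -1.1]
opening: 0.418
```

```bash
python3 - <<'E'
from h import *
go(551.2,-50.2,79.5,3.1628)
E
```

```text
t 26.35 pos [547.8 -49.6 131.1] [ 3.1411e+00 -2.4000e-03 -3.1284e+00] op 0.418 F [ 0.4  0.2 -1.1] tool delta [-3.5 -0.7 51.6] [ 0.0005 -0.0024 -0.008 ]
```

Call:
play_rows(
  moves=[
    [-0.0035,-0.0005,0.01,0,-0.002,-0.008,0],
    [0,0,0.01,0,0,0,0],
    [0,0,0.005,0,0,0,0],
    [0,0,0,0,0,0,0],
    [0,0,0,0,0,0,0],
  ],
)

```text
t: 26.85
eef_pos: [551.1, -50.0, 102.8]
tcp_rot: [3.14, -0.004, -3.123]
ft_force: [0.0, 0.4, -0.0]
opening: 0.418
```

```bash
python3 - <<'E'
from h import *
go(551.2,-50.2,79.5,3.1628); s=read_camera("scene"); crop(s,230,150,330,250,6,"s12")
w=read_camera("wrist"); cv2.imwrite("pics/w12.png",w["img"][:,:,::-1])
E
```

```text
t 26.85 pos [551.1 -50.  102.8] [ 3.1403 -0.0038 -3.1234] op 0.418 F [ 0.   0.4 -0. ] tool delta [-0.1 -0.2 23.3] [ 0.0013 -0.0038 -0.003 ]
```

View pics/s12.png

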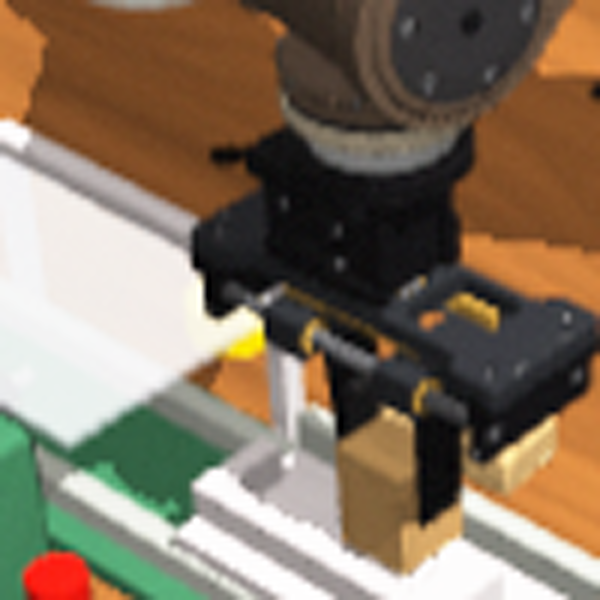

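View pics/w12.png

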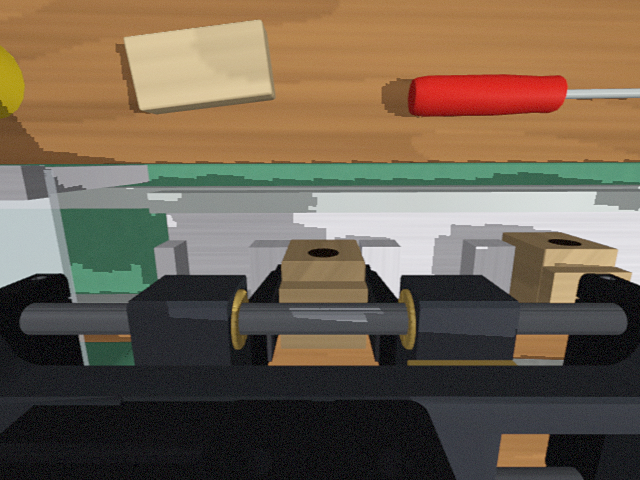

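Call:
play_rows(
  moves=[
    [0,0,0.008,0,-0.003,0,0],
    [0,0,0.006,0,0,0,0],
    [0,0,0.005,0,0,0,0],
    [0,0,0,0,0,0,0],
  ],
)

```text
t: 27.35
eef_pos: [551.3, -50.0, 83.0]
tcp_rot: [3.141, 0.001, -3.123]
ft_force: [-0.0, -0.6, 0.4]
opening: 0.418
```

Call:
play_rows(
  moves=[
    [0,0,0.002,0,0,0,0],
    [0,0,0,0,0,0,0],
    [0,0,0,0,0,0,0],
  ],
)

```text
t: 27.65
eef_pos: [551.4, -50.0, 80.7]
tcp_rot: [3.141, 0.001, -3.123]
ft_force: [0.5, 0.5, -0.2]
opening: 0.417
```

Call:
play_rows(
  moves=[
    [0,0,0.0005,0,0,0,0],
    [0,0,0,0,0,0,55],
    [0,0,0,0,0,0,60],
    [0,0,0,0,0,0,60],
    [0,0,-0.03,0,0,0,60],
    [0,0,-0.04,0,0,0,60],
    [0,0,-0.04,0,0,0,60],
    [0,0,-0.04,0,0,0,60],
  ],
)

```text
t: 28.45
eef_pos: [549.5, -49.9, 230.6]
tcp_rot: [3.138, -0.009, -3.124]
ft_force: [0.6, 0.6, -0.4]
opening: 0.6
```

```bash
python3 - <<'E'
from h import *
go(544,415,150,2.17); s=read_camera("scene"); crop(s,220,170,400,290,4.4,"s13"); crop(s,400,250,520,380,4,"s13d")
t=read_camera("top"); crop(t,118,228,178,288,10,"t13d")
E
```

```text
t 28.45 pos [549.5 -49.9 230.6] [ 3.1384 -0.0086 -3.1236] op 0.6 F [ 0.6  0.6 -0.4] tool delta [ -3.6 464.6  82.1] [-0.0013 -0.0095  0.9896]
```

View pics/s13.png

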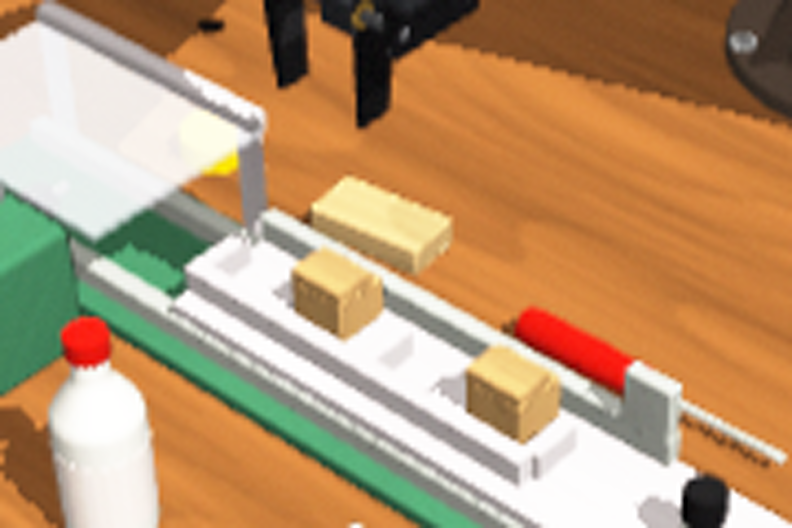

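View pics/t13d.png

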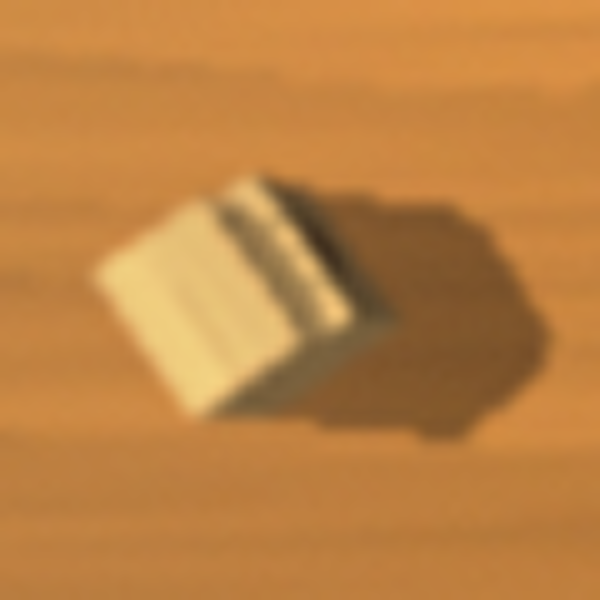

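```bash
python3 - <<'E'
from h import *
t=read_camera("top"); s=read_camera("scene")
print(tri(t,(134,206),s,(427,344)))
P=[ray(t,118+p[0]/10,228+p[1]/10,z)[:2] for p,z in(((93,275),55),((195,418),55),((255,178),45),((355,320),45))]
print(sum(P)/4,np.round(P,1))
E
```

```text
[651.29373719 415.70258769 106.70818859]
[542.83172038 416.14789658] [[548.5 444.3]
 [515.6 421.6]
 [570.1 410.5]
 [537.2 388.2]]
```

Call:
play_rows(
  moves=[
    [0,0,0,0,-0.009,0.141,70],
    [0,0,0,0,0,0.141,70],
    [0,0,0,0,0,0.141,70],
    [0,0,0,0,0,0.141,70],
    [0,0,0,0,0,0.141,70],
    [0,0,0,0,0,0.141,70],
    [0,0,0,0,0,0.141,70],
  ],
)

```text
t: 29.35
eef_pos: [545.5, -49.2, 217.7]
tcp_rot: [-3.132, -0.014, 2.136]
ft_force: [0.4, 0.2, 0.2]
opening: 0.695
```

Call:
play_rows(
  moves=[
    [0.035,0.0275,-0.004,0.01,-0.014,-0.034,70],
    [0.035,0.0275,0,0,0,0,70],
    [0.035,0.0275,0,0,0,0,70],
    [0.035,0.0275,0,0,0,0,70],
    [0.035,0.0275,0,0,0,0,70],
    [0.035,0.0275,0,0,0,0,70],
    [0.035,0.0275,0,0,0,0,70],
    [0.035,0.0275,0,0,0,0,70],
  ],
)

```text
t: 30.15
eef_pos: [569.9, 312.6, 201.8]
tcp_rot: [-3.1, -0.008, 2.156]
ft_force: [-0.2, 1.1, -0.6]
opening: 0.699
```

Call:
play_rows(
  moves=[
    [0.017,0.014,0,0,0,0,70],
    [0,0,0,0,0,0,70],
    [0,0,0,0,0,0,70],
  ],
)

```text
t: 30.45
eef_pos: [569.5, 340.0, 194.2]
tcp_rot: [-3.092, -0.01, 2.162]
ft_force: [0.5, -1.3, 0.5]
opening: 0.7
```

```bash
python3 - <<'E'
from h import *
go(543,416,44,2.17); w=read_camera("wrist"); cv2.imwrite("pics/w14.png",w["img"][:,:,::-1])
E
```

```text
t 30.45 pos [569.5 340.  194.2] [-3.0916 -0.0101  2.1615] op 0.7 F [ 0.5 -1.3  0.5] tool delta [ 76.4  27.8 149.8] [-0.0499 -0.0103 -0.0082]
```

View pics/w14.png

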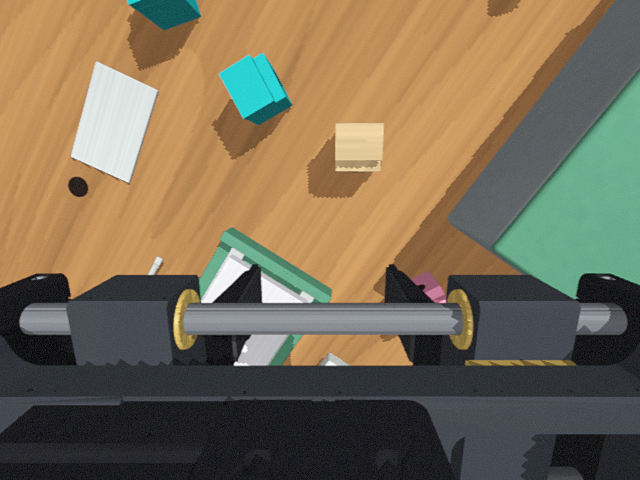

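The tan foot is at (359,147) with its rebate at the bottom edge. The turquoise one at (255,88) and the pink one at (428,288) are decoys. I'll level the tool and refine.

Call:
play_rows(
  moves=[
    [0,0,0,-0.05,-0.01,-0.008,70],
    [0.02,0.025,0.03,0,0,0,70],
    [0,0,0,0,0,0,70],
    [0,0,0,0,0,0,70],
    [0,0,0,0,0,0,70],
  ],
)

```text
t: 31.0
eef_pos: [580.1, 363.8, 162.5]
tcp_rot: [-3.14, 0.0, 2.163]
ft_force: [0.7, 0.3, 0.6]
opening: 0.698
```

```bash
python3 - <<'E'
from h import *
go(543,416,44,2.17); w=read_camera("wrist"); crop(w,230,80,430,230,4,"w15")
for X in [(543,416,55)]: print(proj(w,X))
E
```

```text
t 31.0 pos [580.1 363.8 162.5] [-3.1401e+00  3.0000e-04  2.1630e+00] op 0.698 F [0.7 0.3 0.6] tool delta [ 64.1  -1.5 118.5] [-0.0015  0.0003 -0.007 ]
[320.93545957 160.55907806]
```

View pics/w15.png

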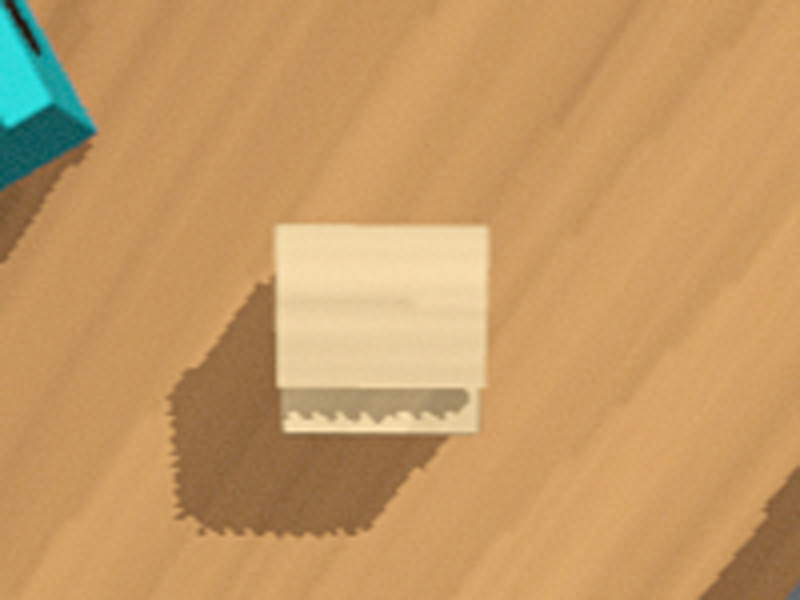

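```bash
python3 - <<'E'
from h import *
w=read_camera("wrist"); q=ray(w,325.4,156.5,55); print(q); a=[ray(w,230+275/4,150,55),ray(w,230+488/4,150,55)]; print(np.linalg.norm(a[0]-a[1]))
l=ray(w,325,80+432/4,45); u=ray(w,325,80+225/4,55); print(l,u,(l+u)/2)
c=(l+u)/2; go(c[0],c[1],44,2.163)
E
```

```text
[544.42483127 420.40987602  55.        ]
40.40891840863219
[557.9976387  399.85138498  45.        ] [535.90866733 432.47778131  55.        ] [546.95315301 416.16458315  50.        ]
t 31.1 pos [580.3 364.  163.2] [-3.1414e+00  5.0000e-04  2.1630e+00] op 0.701 F [ 0.3 -0.2  0.4] tool delta [ 61.9   1.4 119.2] [-0.0002  0.0005 -0.    ]
```

Call:
play_rows(
  moves=[
    [0.031,0.001,0.02,0,0,0,70],
    [0.031,0,0.02,0,0,0,70],
    [0,0,0.02,0,0,0,70],
    [0,0,0,0,0,0,70],
    [0,0,0,0,0,0,70],
  ],
)

```text
t: 31.6
eef_pos: [548.1, 415.6, 107.0]
tcp_rot: [3.134, 0.001, 2.159]
ft_force: [0.1, -0.1, 0.2]
opening: 0.699
```

```bash
python3 - <<'E'
from h import *
go(547,416,44,2.163)
E
```

```text
t 31.6 pos [548.1 415.6 107. ] [3.1342e+00 1.2000e-03 2.1592e+00] op 0.699 F [ 0.1 -0.1  0.2] tool delta [ 1.  -1.1 63. ] [ 0.0074  0.0013 -0.0038]
```

Call:
play_rows(
  moves=[
    [0.001,0,0.02,0.007,0.001,-0.003,70],
    [0,0,0.02,0,0,0,70],
    [0,0,0.01,0,0,0,70],
    [0,0,0,0,0,0,70],
    [0,0,0,0,0,0,70],
  ],
)

```text
t: 32.1
eef_pos: [550.4, 415.2, 57.7]
tcp_rot: [3.137, 0.0, 2.16]
ft_force: [0.0, 1.0, -0.3]
opening: 0.698
```

```bash
python3 - <<'E'
from h import *
go(547,416,44,2.163); w=read_camera("wrist"); crop(w,180,180,480,380,2.5,"w16")
E
```

```text
t 32.1 pos [550.4 415.2  57.7] [3.1369e+00 4.0000e-04 2.1598e+00] op 0.698 F [ 0.   1.  -0.3] tool delta [ 2.5 -2.5 13.6] [ 0.0046  0.0004 -0.0032]
```

View pics/w16.png

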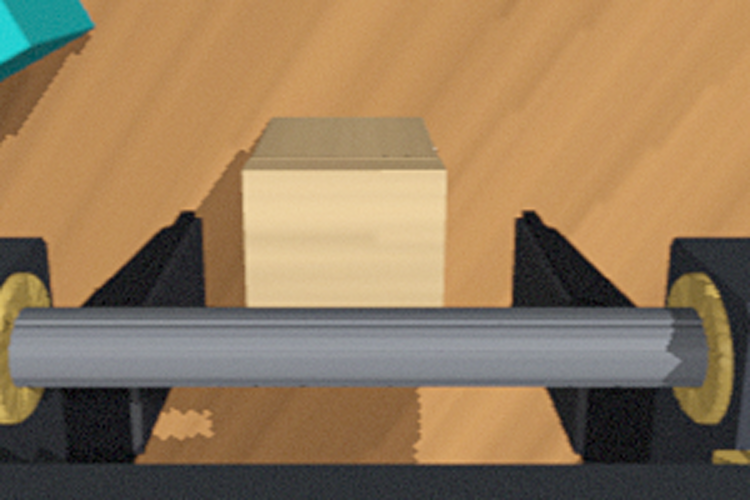

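Call:
play_rows(
  moves=[
    [0.0025,-0.0025,0.013,0.004,0,-0.003,70],
    [0,0,0,0,0,0,70],
    [0,0,0,0,0,0,70],
  ],
)

```text
t: 32.45
eef_pos: [547.2, 416.3, 45.1]
tcp_rot: [3.139, 0.0, 2.163]
ft_force: [-0.1, -0.2, -0.5]
opening: 0.698
```

```bash
python3 - <<'E'
from h import *
go(547,416,44,2.163)
E
```

```text
t 32.45 pos [547.2 416.3  45.1] [3.1392e+00 5.0000e-04 2.1630e+00] op 0.698 F [-0.1 -0.2 -0.5] tool delta [-0.1 -0.3  1.1] [0.0024 0.0005 0.    ]
```

Call:
play_rows(
  moves=[
    [0,0,0.001,0,0,0,40],
    [0,0,0,0,0,0,0],
    [0,0,0,0,0,0,0],
    [0,0,0,0,0,0,0],
    [0,0,0,0,0,0,0],
    [0,0,0,0,0,0,0],
  ],
)

```text
t: 33.05
eef_pos: [547.2, 416.4, 44.6]
tcp_rot: [3.139, 0.001, 2.163]
ft_force: [0.1, 0.5, -0.1]
opening: 0.42
```

Call:
play_rows(
  moves=[
    [0,0,-0.03,0,0,0,0],
    [0,0,-0.04,0,0,0,0],
    [0,0,-0.04,0,0,0,0],
    [0,0,-0.04,0,0,0,0],
    [0,0,0,0,0,0,0],
    [0,0,0,0,0,0,0],
  ],
)

```text
t: 33.65
eef_pos: [546.2, 415.7, 198.4]
tcp_rot: [-3.141, 0.0, 2.163]
ft_force: [-0.4, -0.1, -1.4]
opening: 0.425
```

```bash
python3 - <<'E'
from h import *
go(551,20,170,2.163); go(551,20,170,0.0212); s=read_camera("scene"); crop(s,380,200,540,340,4,"s17")
E
```

```text
t 33.65 pos [546.2 415.7 198.4] [-3.1409e+00  4.0000e-04  2.1631e+00] op 0.425 F [-0.4 -0.1 -1.4] tool delta [-331.  -216.9   28.6] [-0.0007  0.0004  0.0001]
t 33.65 pos [546.2 415.7 198.4] [-3.1409e+00  4.0000e-04  2.1631e+00] op 0.425 F [-0.4 -0.1 -1.4] tool delta [-331.  -216.9   28.6] [-0.0000e+00  9.0000e-04  2.1419e+00]
```

View pics/s17.png

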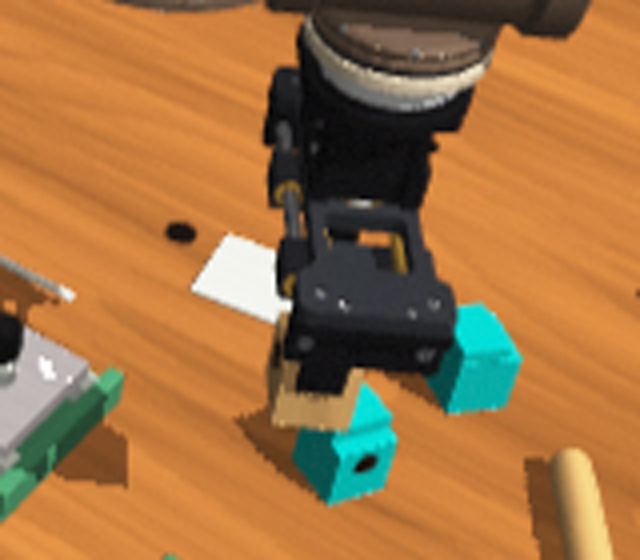

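Call:
play_rows(
  moves=[
    [-0.02,-0.013,0,0,0,0,0],
    [-0.04,-0.026,-0.002,0,0,0,0],
    [-0.04,-0.026,-0.002,0,0,0,0],
    [-0.04,-0.026,-0.002,0,0,0,0],
    [-0.04,-0.026,-0.002,0,0,0,0],
    [-0.04,-0.026,-0.002,0,0,0,0],
    [-0.04,-0.026,-0.002,0,0,0,0],
    [-0.04,-0.026,-0.002,0,0,0,0],
  ],
)

```text
t: 34.5
eef_pos: [548.2, 50.4, 201.1]
tcp_rot: [-3.126, -0.006, 2.172]
ft_force: [0.9, 0.6, -0.9]
opening: 0.415
```

Call:
play_rows(
  moves=[
    [0,0,0,0,0,0.143,0],
    [0,0,0,0,0,0.143,0],
    [0,0,0,0,0,0.143,0],
    [0,0,0,0,0,0.143,0],
    [0,0,0,0,0,0.143,0],
    [0,0,0,0,0,0.143,0],
    [0,0,0,0,0,0.143,0],
    [0,0,0,0,0,0.143,0],
  ],
)

```text
t: 35.3
eef_pos: [544.5, 42.4, 190.0]
tcp_rot: [-3.115, 0.022, 0.98]
ft_force: [-0.4, -0.1, -1.1]
opening: 0.42
```

Call:
play_rows(
  moves=[
    [0,0,0,0,0,0.143,0],
    [0,0,0,0,0,0.143,0],
    [0,0,0,0,0,0.143,0],
    [0,0,0,0,0,0.143,0],
    [0,0,0,0,0,0.143,0],
    [0,0,0,0,0,0.143,0],
    [0,0,0,0,0,0.1,0],
    [0,0,0,0,0,0,0],
  ],
)

```text
t: 36.1
eef_pos: [540.2, 42.5, 178.6]
tcp_rot: [3.138, 0.054, -0.023]
ft_force: [0.3, -0.4, -0.4]
opening: 0.419
```

```bash
python3 - <<'E'
from h import *
go(550.5,20,150,0.0212)
E
```

```text
t 36.1 pos [540.2  42.5 178.6] [ 3.1376  0.0538 -0.0234] op 0.419 F [ 0.3 -0.4 -0.4] tool delta [12.3 22.1 28.1] [ 0.0028  0.0538 -0.0445]
```

Call:
play_rows(
  moves=[
    [0.01,0.022,0,0.003,0.053,-0.044,0],
    [0,0,0,0,0,0,0],
    [0,0,0,0,0,0,0],
    [0,0,0,0,0,0,0],
  ],
)

```text
t: 36.5
eef_pos: [548.6, 20.4, 175.1]
tcp_rot: [-3.141, 0.006, 0.031]
ft_force: [-0.5, -0.0, -0.4]
opening: 0.425
```

```bash
python3 - <<'E'
from h import *
go(549.8,20,120,0.0212); w=read_camera("wrist"); cv2.imwrite("pics/w18.png",w["img"][:,:,::-1]); s=read_camera("scene"); crop(s,240,150,400,290,4,"s18")
E
```

```text
t 36.5 pos [548.6  20.4 175.1] [-3.1406  0.0057  0.0312] op 0.425 F [-0.5 -0.  -0.4] tool delta [ 1.5  0.5 55. ] [-0.001   0.0057  0.01  ]
```

View pics/w18.png

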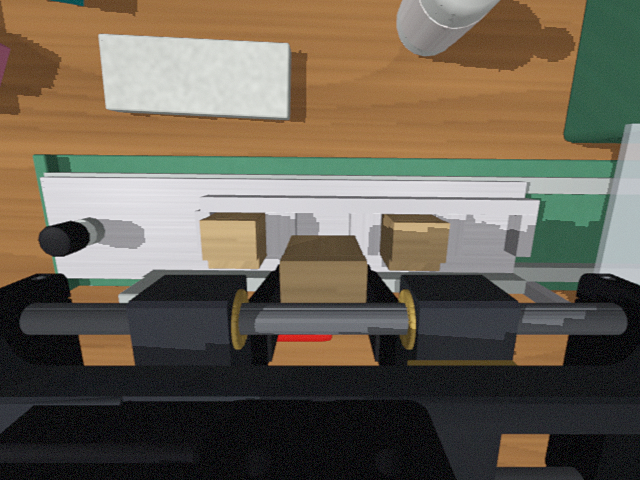

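View pics/s18.png

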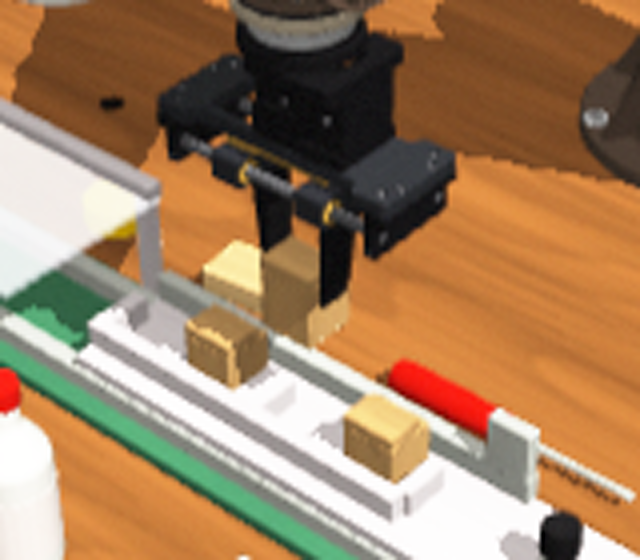

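Call:
play_rows(
  moves=[
    [0.0015,0,0.02,0,0.005,0.01,0],
    [0,0,0.02,0,0,0,0],
    [0,0,0.01,0,0,0,0],
    [0,0,0,0,0,0,0],
    [0,0,0,0,0,0,0],
  ],
)

```text
t: 37.1
eef_pos: [550.7, 22.2, 124.7]
tcp_rot: [-3.141, -0.001, 0.023]
ft_force: [0.3, 0.0, -1.8]
opening: 0.419
```

```bash
python3 - <<'E'
from h import *
go(549.8,20,85,0.0212)
E
```

```text
t 37.1 pos [550.7  22.2 124.7] [-3.1407e+00 -8.0000e-04  2.3500e-02] op 0.419 F [ 0.3  0.  -1.8] tool delta [-1.   2.2 39.7] [-0.0009 -0.0008  0.0023]
```

Call:
play_rows(
  moves=[
    [-0.001,0.002,0.01,0,0,0.002,0],
    [0,0,0.005,0,0,0,0],
    [0,0,0,0,0,0,0],
    [0,0,0,0,0,0,0],
  ],
)

```text
t: 37.5
eef_pos: [550.3, 20.0, 110.1]
tcp_rot: [-3.141, -0.003, 0.021]
ft_force: [0.0, -0.1, -1.1]
opening: 0.419
```

```bash
python3 - <<'E'
from h import *
go(549.8,20,85,0.0212)
w=read_camera("wrist"); crop(w,180,160,480,380,2.5,"w19")
E
```

```text
t 37.5 pos [550.3  20.  110.1] [-3.141  -0.0032  0.0215] op 0.419 F [ 0.  -0.1 -1.1] tool delta [-0.6 -0.  25. ] [-0.0006 -0.0032  0.0003]
```

View pics/w19.png

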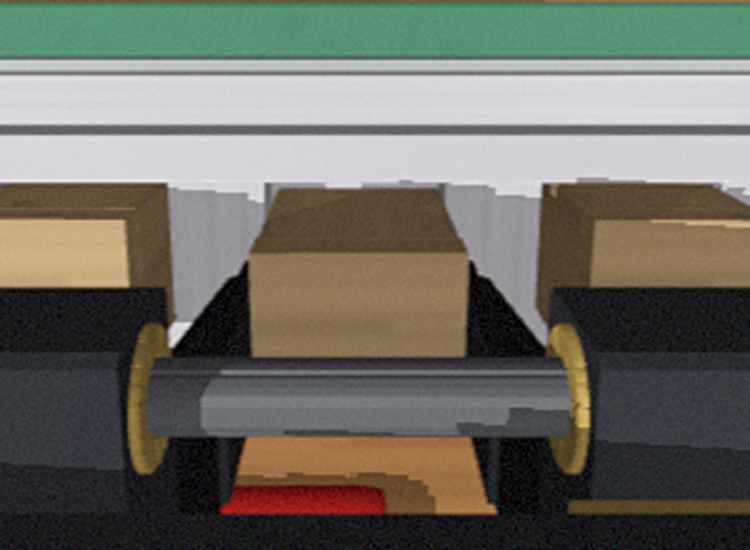

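Call:
play_rows(
  moves=[
    [0,0,0.008,0,-0.003,0,0],
    [0,0,0.008,0,0,0,0],
    [0,0,0.006,0,0,0,0],
    [0,0,0.001,0,0,0,0],
    [0,0,0,0,0,0,0],
  ],
)

```text
t: 38.05
eef_pos: [551.1, 20.1, 92.8]
tcp_rot: [3.141, -0.006, 0.022]
ft_force: [-0.1, -0.5, -1.1]
opening: 0.417
```

Call:
play_rows(
  moves=[
    [-0.0005,0,0.004,0,-0.005,0,0],
    [0,0,0.003,0,0,0,0],
    [0,0,0,0,0,0,0],
    [0,0,0,0,0,0,0],
  ],
)

```text
t: 38.45
eef_pos: [551.1, 20.1, 90.3]
tcp_rot: [3.141, -0.006, 0.022]
ft_force: [1.0, -0.9, 0.5]
opening: 0.421
```

```bash
python3 - <<'E'
from h import *
for i in range(2): go(549.8,20,85,0.0212)
w=read_camera("wrist"); crop(w,180,160,480,380,2.5,"w20"); s=read_camera("scene"); crop(s,260,180,360,260,7,"s20")
go(549.8,20,85,0.0212)
E
```

```text
t 38.45 pos [551.1  20.1  90.3] [ 3.1406 -0.0056  0.0225] op 0.421 F [ 1.  -0.9  0.5] tool delta [-1.3  0.1  5.3] [ 0.001  -0.0056  0.0013]
t 38.45 pos [551.1  20.1  90.3] [ 3.1406 -0.0056  0.0225] op 0.421 F [ 1.  -0.9  0.5] tool delta [-1.3  0.1  5.3] [ 0.001  -0.0056  0.0013]
t 38.55 pos [551.1  20.1  90.2] [ 3.1407 -0.0052  0.0224] op 0.421 F [-2.   0.3  4.5] tool delta [-1.3  0.   5.1] [ 0.0009 -0.0052  0.0012]
```

View pics/w20.png

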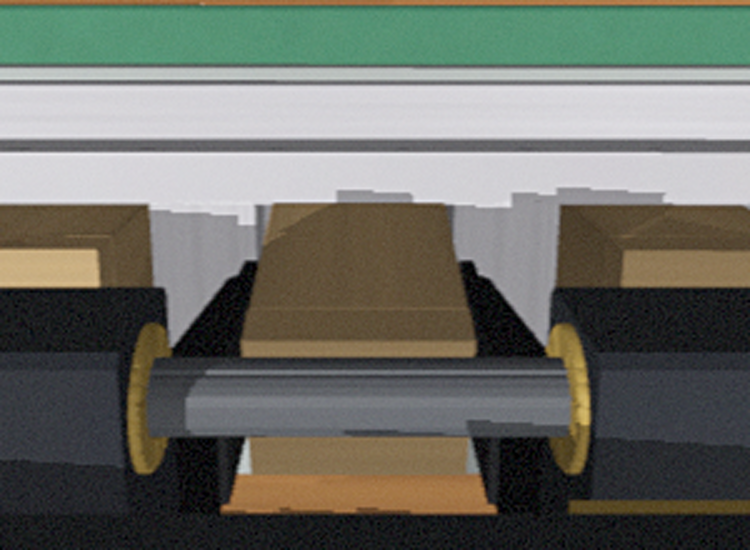

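View pics/s20.png

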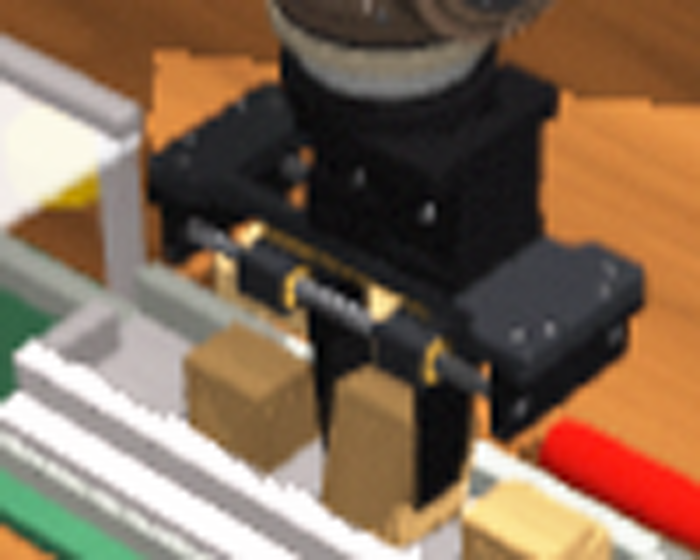

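The foot's +x lower edge probably caught on the fence and the foot tilted in the grip. I'll lift and look.

Call:
play_rows(
  moves=[
    [-0.003,0,-0.01,0,0,0,0],
    [0,0,-0.03,0,0,0,0],
    [0,0,-0.03,0,0,0,0],
    [0,0,0,0,0,0,0],
    [0,0,0,0,0,0,0],
  ],
)

```text
t: 39.05
eef_pos: [546.6, 20.1, 162.0]
tcp_rot: [3.141, -0.002, 0.022]
ft_force: [1.4, -0.0, -1.4]
opening: 0.416
```

```bash
python3 - <<'E'
from h import *
go(549.8,20,85,0.0212)
w=read_camera("wrist"); crop(w,180,160,480,380,2.5,"w21"); s=read_camera("scene"); crop(s,260,160,360,260,6,"s21"); crop(s,230,170,400,300,4,"s21b")
E
```

```text
t 39.05 pos [546.6  20.1 162. ] [ 3.141e+00 -2.100e-03  2.230e-02] op 0.416 F [ 1.4 -0.  -1.4] tool delta [ 3.   0.1 77. ] [ 0.0005 -0.0021  0.0011]
```

View pics/w21.png

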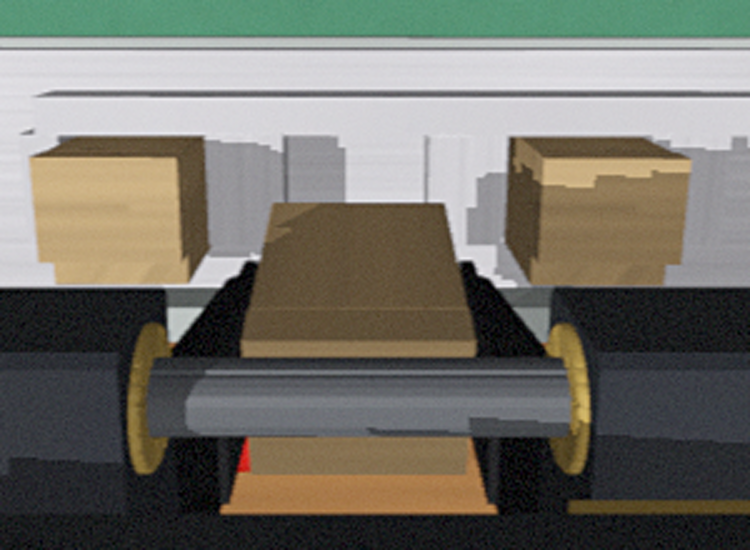

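View pics/s21.png

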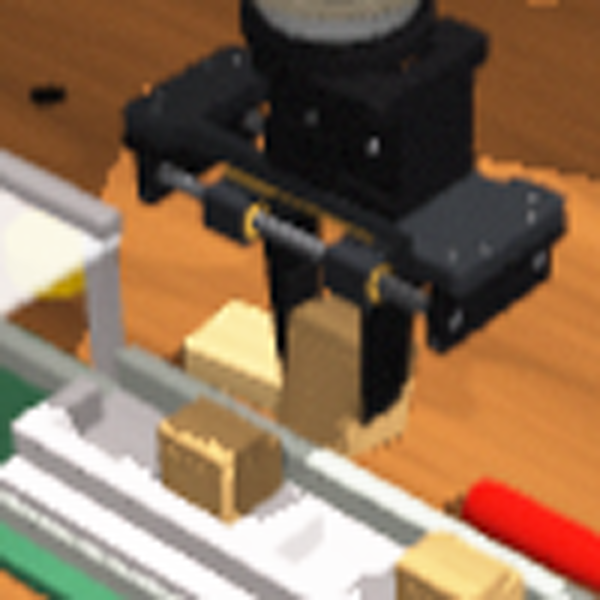

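```bash
python3 - <<'E'
from h import *
w=read_camera("wrist")
def at(u,v,dep): return w["R"].T@(np.array([(u-w["cx"])/w["fx"]*dep,(v-w["cy"])/w["fy"]*dep,dep])-w["t"])
a=at(323.2,296,143); b=at(324,241.6,191); print(a,b,np.linalg.norm(a-b), np.degrees(np.arctan2(b[0]-a[0],a[2]-b[2])))
print("cam",-w["R"].T@w["t"]); go(550,20,85,.0212)
E
```

```text
[556.1643157   19.57916501 183.12866771] [567.37528116  19.29804612 131.05715451] 53.26544152911076 12.150275498752247
cam [612.69689629  21.07832293 316.59564384]
t 39.2 pos [546.6  20.1 161.1] [ 3.1412e+00 -7.0000e-04  2.2300e-02] op 0.421 F [ 0.2  0.1 -1.2] tool delta [ 3.4  0.1 76.1] [ 0.0004 -0.0007  0.0011]
```

Call:
play_rows(
  moves=[
    [0,0,0,0,-0.11,0,0],
    [0,0,0,0,-0.1,0,0],
    [0,0,0,0,0,0,0],
    [0,0,0,0,0,0,0],
    [0,0,0,0,0,0,0],
  ],
)

```text
t: 39.7
eef_pos: [544.6, 20.2, 157.2]
tcp_rot: [-3.141, 0.218, 0.022]
ft_force: [-0.2, 0.8, -0.8]
opening: 0.419
```

```bash
python3 - <<'E'
from h import *
go(552,20,100,.0212)
w=read_camera("wrist"); crop(w,180,160,480,380,2.5,"w22"); s=read_camera("scene"); crop(s,260,160,360,260,6,"s22")
E
```

```text
t 39.7 pos [544.6  20.2 157.2] [-3.1413  0.2184  0.0223] op 0.419 F [-0.2  0.8 -0.8] tool delta [19.7  0.4 54.2] [-1.000e-04  2.184e-01  1.100e-03]
```

View pics/w22.png

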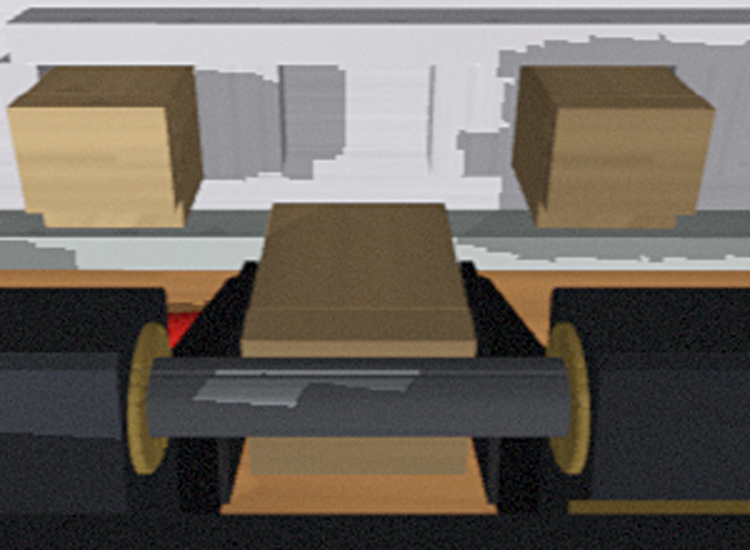

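View pics/s22.png

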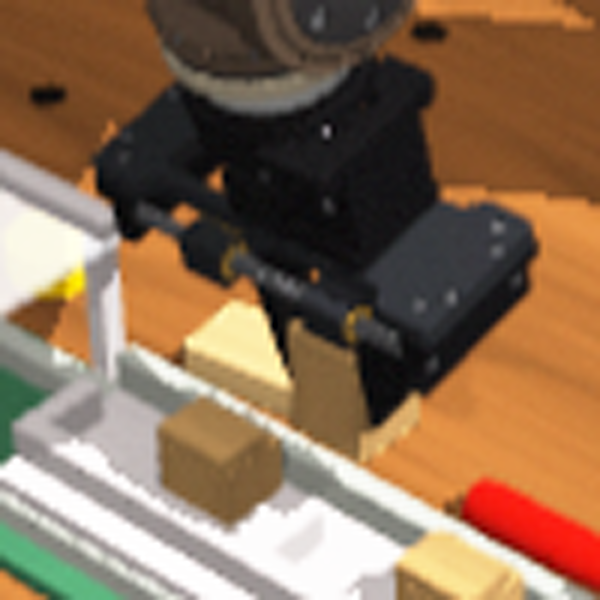

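```bash
python3 - <<'E'
from h import *
w=read_camera("wrist")
def at(u,v,dep): return w["R"].T@(np.array([(u-w["cx"])/w["fx"]*dep,(v-w["cy"])/w["fy"]*dep,dep])-w["t"])
a=at(323.2,296,143); b=at(324,241.6,191); print(a,b, np.degrees(np.arctan2(b[0]-a[0],a[2]-b[2])))
# fence inner edge at z60 and foot3/foot1 faces
for nm,p,z in (("fence",(180+360/2.5,160+66/2.5),60),("f3 top+x",(180+640/2.5,160+107/2.5),95),("f1 top+x",(180+90/2.5,160+107/2.5),95)): print(nm,ray(w,*p,z).round(1))
E
```

```text
[558.68974238  19.77105689 176.7912532 ] [558.26997334  19.25953985 123.52992196] -0.45155643254389455
fence [571.4  19.4  60. ]
f3 top+x [573.  -51.1  95. ]
f1 top+x [569.9  87.5  95. ]
```

```bash
python3 - <<'E'
from h import *
go(552.5,20,110,.0212); go(552.5,20,79,.0212)
E
```

```text
t 39.85 pos [544.6  20.1 157.8] [-3.1415  0.2185  0.0222] op 0.416 F [ 0.5  0.2 -1.5] tool delta [18.1  0.3 45. ] [0.     0.2185 0.001 ]
t 39.85 pos [544.6  20.1 157.8] [-3.1415  0.2185  0.0222] op 0.416 F [ 0.5  0.2 -1.5] tool delta [24.8  0.3 75.3] [0.     0.2185 0.001 ]
```

Call:
play_rows(
  moves=[
    [0.009,0,0.022,0,0,0,0],
    [0.009,0,0.022,0,0,0,0],
    [0,0,0,0,0,0,0],
    [0,0,0,0,0,0,0],
    [0,0,0,0,0,0,0],
  ],
)

```text
t: 40.35
eef_pos: [552.9, 20.3, 112.9]
tcp_rot: [3.141, 0.212, 0.022]
ft_force: [-0.4, -0.3, -0.2]
opening: 0.417
```

```bash
python3 - <<'E'
from h import *
go(552.5,20,79,.0212)
w=read_camera("wrist"); crop(w,180,160,480,380,2.5,"w23")
E
```

```text
t 40.35 pos [552.9  20.3 112.9] [3.1414 0.2118 0.0221] op 0.417 F [-0.4 -0.3 -0.2] tool delta [ 6.8  0.3 33.2] [0.0003 0.2118 0.0009]
```

View pics/w23.png

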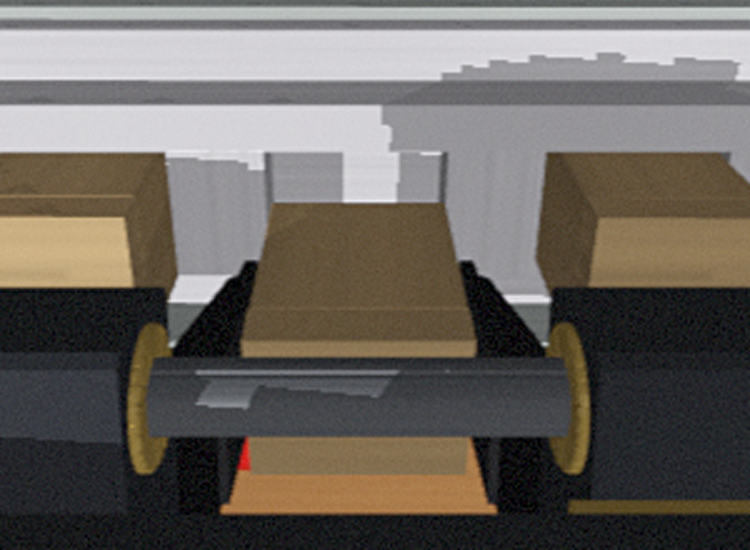

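Call:
play_rows(
  moves=[
    [0.0015,0,0.01,0,0,0,0],
    [0.0015,0,0.007,0,0,0,0],
    [0,0,0,0,0,0,0],
    [0,0,0,0,0,0,0],
  ],
)

```text
t: 40.8
eef_pos: [552.7, 20.3, 96.0]
tcp_rot: [3.141, 0.209, 0.022]
ft_force: [-0.3, -0.0, -1.1]
opening: 0.416
```

```bash
python3 - <<'E'
from h import *
go(552,20,79,.0212)
w=read_camera("wrist"); crop(w,180,160,480,380,2.5,"w24")
E
```

```text
t 40.8 pos [552.7  20.3  96. ] [3.1411 0.2087 0.0221] op 0.416 F [-0.3 -0.  -1.1] tool delta [ 2.9  0.3 16.8] [0.0006 0.2087 0.0009]
```

View pics/w24.png

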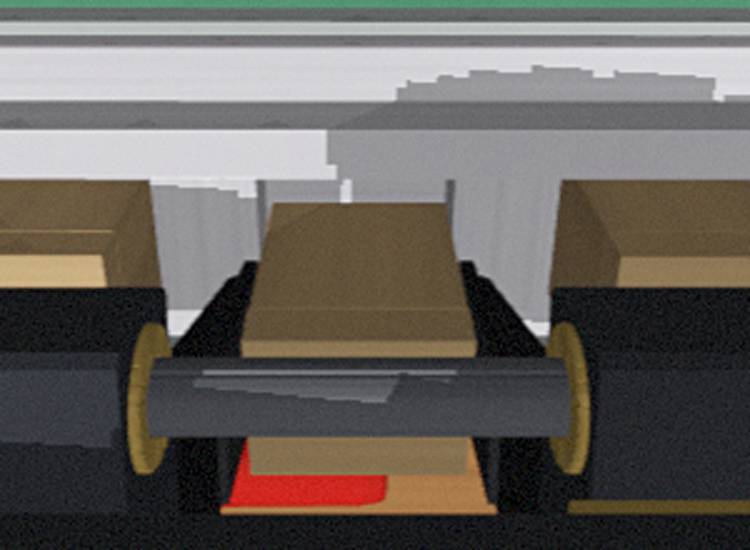

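Call:
play_rows(
  moves=[
    [0.001,0,0.007,0,0,0,0],
    [0.001,0,0.006,0,0,0,0],
    [0,0,0,0,0,0,0],
    [0,0,0,0,0,0,0],
  ],
)

```text
t: 41.25
eef_pos: [551.9, 20.3, 81.7]
tcp_rot: [3.141, 0.209, 0.022]
ft_force: [-0.4, 0.4, -0.6]
opening: 0.421
```

```bash
python3 - <<'E'
from h import *
go(552,20,79,.0212)
w=read_camera("wrist"); crop(w,180,160,480,380,2.5,"w25"); s=read_camera("scene"); crop(s,260,160,360,260,6,"s25")
E
```

```text
t 41.25 pos [551.9  20.3  81.7] [3.1411 0.2088 0.0221] op 0.421 F [-0.4  0.4 -0.6] tool delta [0.7 0.3 2.6] [0.0006 0.2088 0.0009]
```

View pics/w25.png

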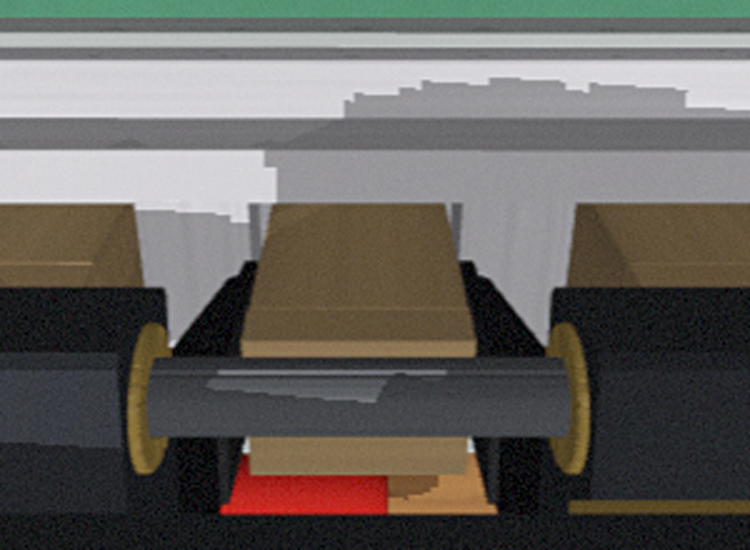

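View pics/s25.png

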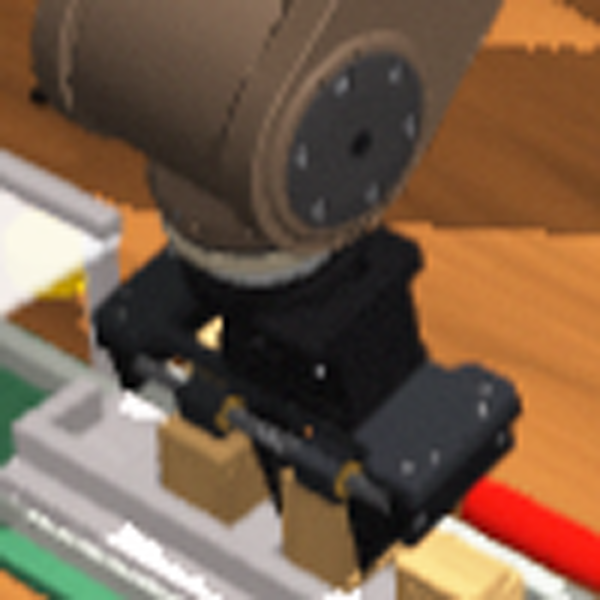

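Call:
play_rows(
  moves=[
    [0.001,0,0.004,0,0,0,0],
    [0,0,0,0,0,0,0],
    [0,0,0,0,0,0,0],
  ],
)

```text
t: 41.65
eef_pos: [552.3, 20.2, 77.7]
tcp_rot: [3.141, 0.208, 0.022]
ft_force: [-0.3, 0.1, -1.9]
opening: 0.418
```

Call:
play_rows(
  moves=[
    [0,0,0,0,0,0,48],
    [0,0,0,0,0,0,55],
    [0,0,0,0,0,0,55],
    [0,0,0,0,0,0,55],
  ],
)

```text
t: 42.05
eef_pos: [552.5, 20.2, 78.1]
tcp_rot: [3.141, 0.207, 0.022]
ft_force: [1.0, 0.2, -0.4]
opening: 0.546
```

```bash
python3 - <<'E'
from h import *
go(552,20,79,.0212)
w=read_camera("wrist"); crop(w,180,160,480,380,2.5,"w26")
E
```

```text
t 42.05 pos [552.5  20.2  78.1] [3.1409 0.2072 0.0221] op 0.546 F [ 1.   0.2 -0.4] tool delta [-0.6  0.2 -0.7] [0.0008 0.2072 0.0009]
```

View pics/w26.png

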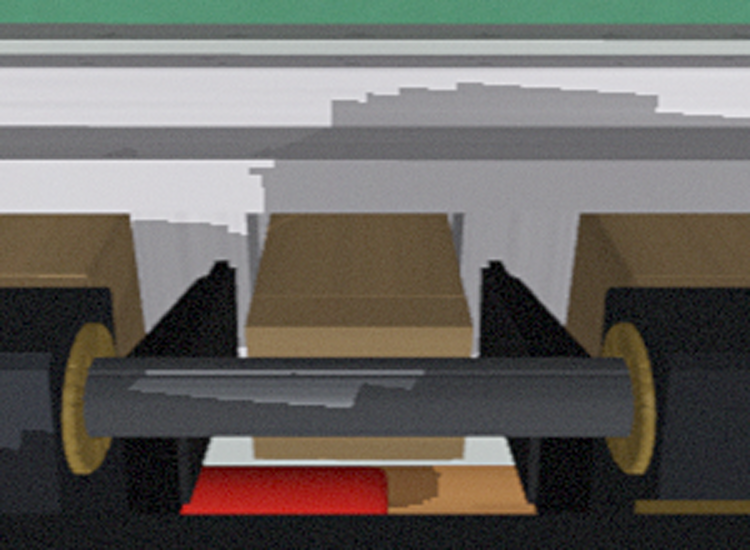

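Call:
play_rows(
  moves=[
    [0,0,-0.03,0,0,0,55],
    [0,0,-0.04,0,0,0,55],
    [0,0,-0.04,0,0.1,0,60],
    [0,0,-0.04,0,0.107,0,60],
    [0,0,-0.02,0,0,0,60],
    [0,0,0,0,0,0,60],
    [0,0,0,0,0,0,60],
  ],
)

```text
t: 42.8
eef_pos: [580.1, 20.9, 250.9]
tcp_rot: [3.141, -0.006, 0.022]
ft_force: [-0.7, -0.2, -0.0]
opening: 0.603
```

```bash
python3 - <<'E'
from h import *
go(510,157,150,1.592)
s=read_camera("scene"); crop(s,220,170,400,290,4.4,"s27")
w=read_camera("wrist"); cv2.imwrite("pics/w27.png",w["img"][:,:,::-1])
E
```

```text
t 42.8 pos [580.1  20.9 250.9] [ 3.1411 -0.0058  0.0222] op 0.603 F [-0.7 -0.2 -0. ] tool delta [ -67.6 -137.7  100.5] [ 0.0049 -0.0041 -1.5698]
```

View pics/s27.png

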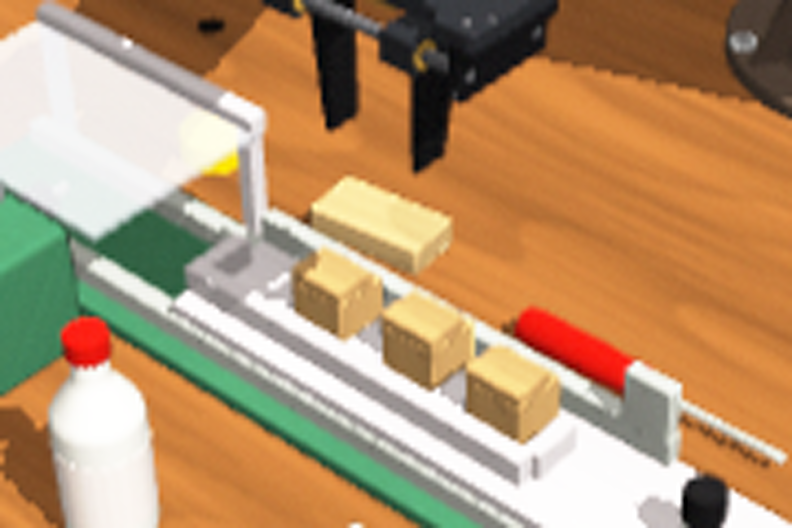

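View pics/w27.png

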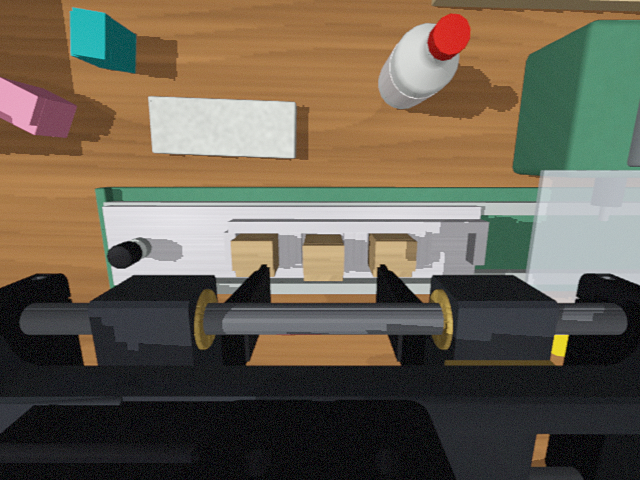

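Call:
play_rows(
  moves=[
    [0,0,0,0,0,-0.149,60],
    [0,0,0,0,0,-0.149,60],
    [0,0,0,0,0,-0.149,60],
    [0,0,0,0,0,-0.149,60],
    [0,0,0,0,0,-0.149,60],
    [0,0,0,0,0,-0.149,60],
    [0,0,0,0,0,-0.149,60],
    [0,0,0,0,0,-0.149,60],
  ],
)

```text
t: 43.7
eef_pos: [577.9, 21.0, 235.5]
tcp_rot: [-3.123, 0.005, 1.227]
ft_force: [0.0, -0.8, -0.2]
opening: 0.602
```

Call:
play_rows(
  moves=[
    [0,0,0,0,0,-0.149,50],
    [0,0,0,0,0,-0.149,50],
    [0,0,0,0,0,-0.08,50],
    [0,0,0,0,0,0,50],
    [0,0,0,0,0,0,50],
  ],
)

```text
t: 44.2
eef_pos: [576.4, 21.1, 226.8]
tcp_rot: [-3.107, -0.004, 1.611]
ft_force: [-0.9, -0.4, 0.0]
opening: 0.501
```

```bash
python3 - <<'E'
from h import *
go(506,155,150,1.592)
E
```

```text
t 44.2 pos [576.4  21.1 226.8] [-3.1075 -0.0038  1.6115] op 0.501 F [-0.9 -0.4  0. ] tool delta [136.4 -62.2  79.5] [-0.0342 -0.0035  0.0195]
```

Call:
play_rows(
  moves=[
    [0,0,0,-0.034,-0.003,0.019,50],
    [0.04,-0.02,0,0,0,0,50],
    [0.04,-0.02,0.01,0,0,0,50],
    [0.04,-0.02,0.02,0,0,0,50],
    [0,0,0.02,0,0,0,45],
    [0,0,0,0,0,0,45],
    [0,0,0,0,0,0,45],
  ],
)

```text
t: 44.9
eef_pos: [512.3, 143.4, 172.2]
tcp_rot: [-3.138, -0.0, 1.573]
ft_force: [0.5, -0.2, 0.1]
opening: 0.448
```

```bash
python3 - <<'E'
from h import *
go(506,155,150,1.592)
w=read_camera("wrist"); cv2.imwrite("pics/w28.png",w["img"][:,:,::-1])
E
```

```text
t 44.9 pos [512.3 143.4 172.2] [-3.1380e+00 -1.0000e-04  1.5733e+00] op 0.448 F [ 0.5 -0.2  0.1] tool delta [11.6 -6.2 22.2] [-0.0036 -0.0001 -0.0187]
```

View pics/w28.png

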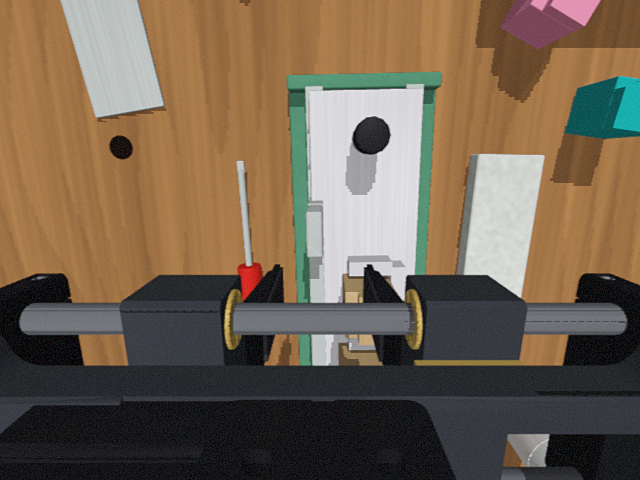

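```bash
python3 - <<'E'
from h import *
w=read_camera("wrist"); crop(w,280,180,380,280,6,"w28c"); print(ray(w,316,231,97), ray(w,371.5,135,84))
E
```

```text
[507.76233542 159.27036866  97.        ] [546.15817526 224.77563469  84.        ]
```

View pics/w28c.png

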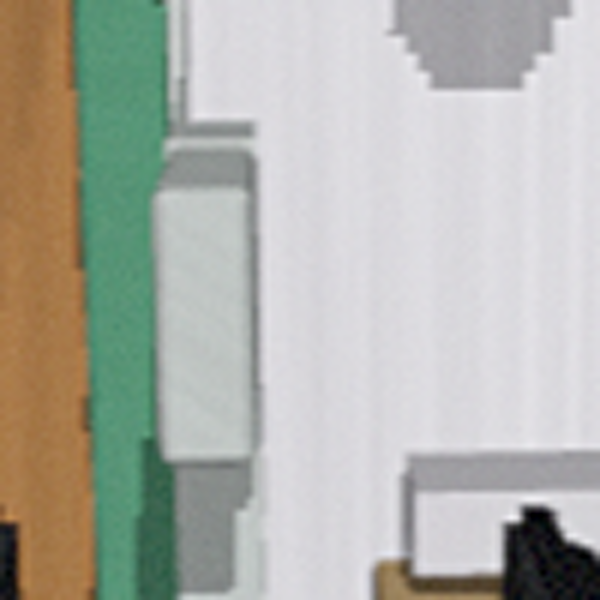

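Call:
play_rows(
  moves=[
    [0.0115,-0.006,0.02,-0.003,0,-0.018,45],
    [0,0,0.03,0,0,0,45],
    [0,0,0,0,0,0,45],
    [0,0,0,0,0,0,45],
  ],
)

```text
t: 45.4
eef_pos: [510.1, 152.5, 125.3]
tcp_rot: [3.135, -0.001, 1.585]
ft_force: [0.5, 1.0, 0.1]
opening: 0.45
```

```bash
python3 - <<'E'
from h import *
go(506,155,79,1.592)
E
```

```text
t 45.4 pos [510.1 152.5 125.3] [ 3.1345e+00 -1.1000e-03  1.5852e+00] op 0.45 F [0.5 1.  0.1] tool delta [ 2.5 -4.4 46.2] [ 0.007  -0.0011 -0.0068]
```

Call:
play_rows(
  moves=[
    [0.003,-0.004,0.02,0.007,0,-0.006,45],
    [0,0,0.02,0,0,0,45],
    [0,0,0,0,0,0,45],
    [0,0,0,0,0,0,45],
  ],
)

```text
t: 45.8
eef_pos: [510.0, 154.4, 90.6]
tcp_rot: [3.134, -0.002, 1.588]
ft_force: [-0.3, -0.4, 0.5]
opening: 0.447
```

```bash
python3 - <<'E'
from h import *
go(506.5,156,79,1.592)
w=read_camera("wrist"); crop(w,200,180,440,360,3,"w29")
E
```

```text
t 45.8 pos [510.  154.4  90.6] [ 3.1336e+00 -2.3000e-03  1.5879e+00] op 0.447 F [-0.3 -0.4  0.5] tool delta [ 1.6 -3.6 11.5] [ 0.008  -0.0023 -0.0041]
```

View pics/w29.png

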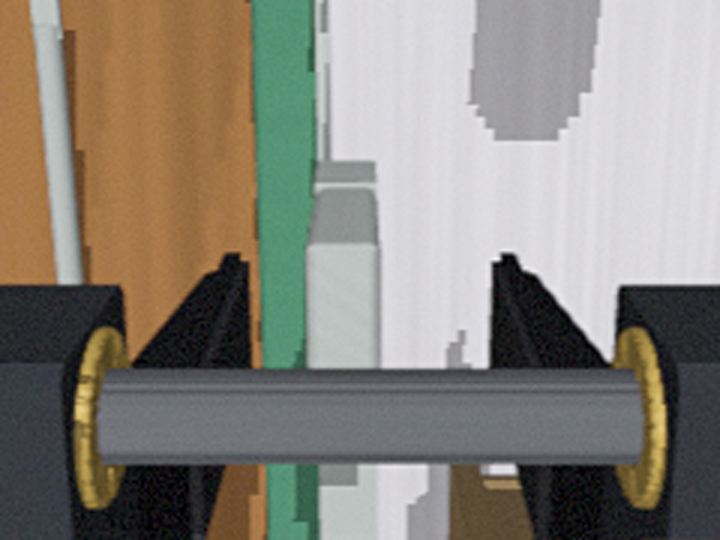

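Call:
play_rows(
  moves=[
    [0.0015,-0.004,0.011,0.008,-0.002,-0.004,45],
    [0,0,0,0,0,0,45],
    [0,0,0,0,0,0,0],
    [0,0,0,0,0,0,0],
    [0,0,0,0,0,0,0],
    [0,0,0,0,0,0,0],
    [0,0,0,0,0,0,0],
  ],
)

```text
t: 46.55
eef_pos: [506.7, 156.1, 81.7]
tcp_rot: [3.139, -0.001, 1.592]
ft_force: [-1.5, 0.2, 0.0]
opening: 0.125
```

Call:
play_rows(
  moves=[
    [0,0.004,0,0,0,0,0],
    [0,0.004,0,0,0,0,0],
    [0,0.004,0,0,0,0,0],
    [0,0.003,0,0,0,0,0],
    [0,0,0,0,0,0,0],
    [0,0,0,0,0,0,0],
  ],
)

```text
t: 47.15
eef_pos: [521.5, 156.4, 81.6]
tcp_rot: [-3.141, -0.0, 1.592]
ft_force: [-4.2, 0.6, 3.7]
opening: 0.125
```

Call:
play_rows(
  moves=[
    [0,0.002,0,0,0,0,0],
    [0,0.002,0,0,0,0,0],
    [0,0,0,0,0,0,0],
  ],
)

```text
t: 47.45
eef_pos: [522.2, 156.5, 81.7]
tcp_rot: [-3.134, 0.0, 1.592]
ft_force: [2.1, -1.4, -2.9]
opening: 0.123
```

Call:
play_rows(
  moves=[
    [0,0.004,0,0,0,0,0],
    [0,0.003,0,0,0,0,0],
    [0,0.003,0,0,0,0,0],
  ],
)

```text
t: 47.75
eef_pos: [522.3, 156.4, 81.4]
tcp_rot: [-3.112, 0.002, 1.593]
ft_force: [-18.7, -0.2, 13.4]
opening: 0.132
```

Call:
play_rows(
  moves=[
    [0,0,0,0,0,0,30],
    [0,0,0,0,0,0,40],
    [0,0,0,0,0,0,40],
    [0,0,-0.03,-0.03,0,0,40],
    [0,0,-0.04,0,0,0,40],
    [0,0,-0.04,0,0,0,40],
    [0,0,0,0,0,0,50],
    [0,0,0,0,0,0,50],
  ],
)

```text
t: 48.55
eef_pos: [526.0, 156.5, 194.6]
tcp_rot: [3.135, 0.002, 1.592]
ft_force: [-0.6, -0.2, -0.1]
opening: 0.484
```

```bash
python3 - <<'E'
from h import *
go(546.2,224.5,150,1.592)
s=read_camera("scene"); crop(s,220,170,400,290,4.4,"s30")
w=read_camera("wrist"); cv2.imwrite("pics/w30.png",w["img"][:,:,::-1])
t=read_camera("top"); crop(t,200,200,440,300,3.3,"t30")
E
```

```text
t 48.55 pos [526.  156.5 194.6] [3.1347e+00 2.0000e-03 1.5924e+00] op 0.484 F [-0.6 -0.2 -0.1] tool delta [67.6 21.4 44.6] [0.0068 0.002  0.0004]
```

View pics/s30.png

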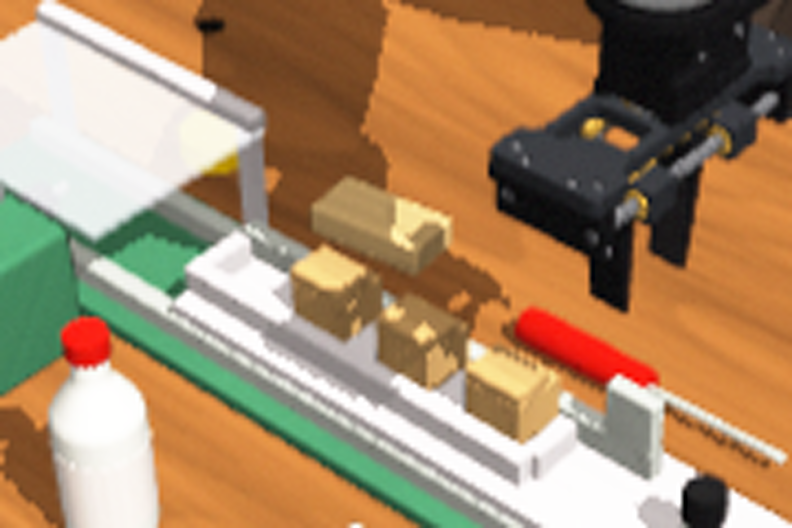

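View pics/w30.png

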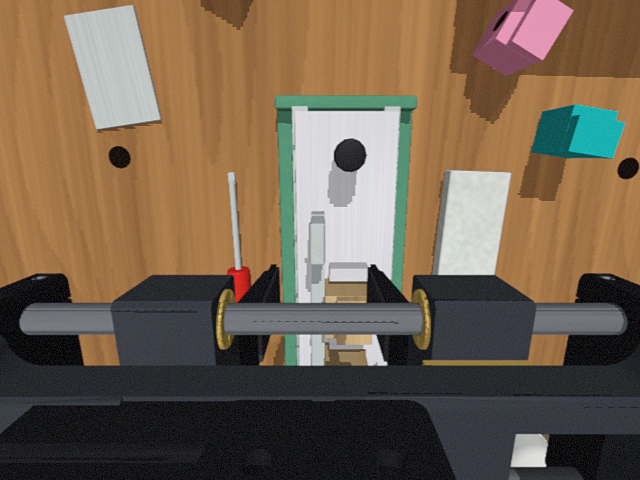

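View pics/t30.png

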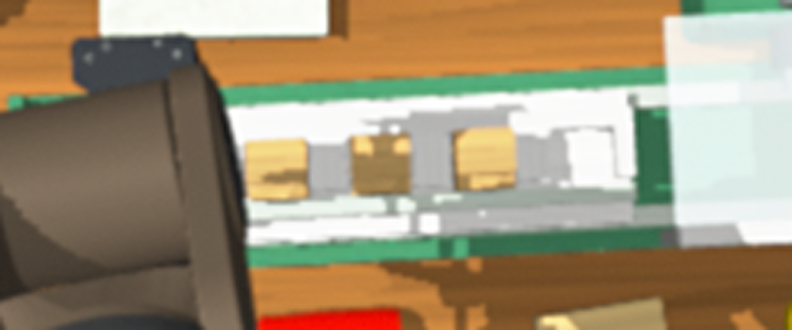

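All three feet are clamped with the worked side towards the jaw. Now the knob again, to run the carriage home.

Call:
play_rows(
  moves=[
    [0.034,0.01,0.02,0.006,0.002,0,50],
    [0.033,0.01,0.02,0,0,0,50],
    [0,0,0.02,0,0,0,50],
    [0,0,0,0,0,0,50],
    [0,0,0,0,0,0,50],
  ],
)

```text
t: 49.2
eef_pos: [543.9, 225.2, 126.5]
tcp_rot: [-3.133, 0.002, 1.591]
ft_force: [-0.0, -0.7, -0.0]
opening: 0.501
```

```bash
python3 - <<'E'
from h import *
go(546.2,224.5,74,1.592)
E
```

```text
t 49.2 pos [543.9 225.2 126.5] [-3.1332e+00  2.3000e-03  1.5907e+00] op 0.501 F [-0.  -0.7 -0. ] tool delta [-0.6  2.8 52.5] [-0.0084  0.0023 -0.0013]
```

Call:
play_rows(
  moves=[
    [0,0.003,0.025,-0.008,0.002,0,50],
    [0,0,0.02,0,0,0,50],
    [0,0,0.002,0,0,0,50],
    [0,0,0,0,0,0,50],
    [0,0,0,0,0,0,50],
  ],
)

```text
t: 49.7
eef_pos: [548.4, 223.6, 82.2]
tcp_rot: [3.138, -0.001, 1.588]
ft_force: [-0.6, -0.4, -0.6]
opening: 0.5
```

```bash
python3 - <<'E'
from h import *
go(546.2,224.5,74,1.592)
E
```

```text
t 49.7 pos [548.4 223.6  82.2] [ 3.1380e+00 -7.0000e-04  1.5883e+00] op 0.5 F [-0.6 -0.4 -0.6] tool delta [ 0.9 -2.2  8.2] [ 0.0036 -0.0006 -0.0037]
```

Call:
play_rows(
  moves=[
    [0.001,-0.002,0.009,0.003,0,-0.003,50],
    [0,0,0,0,0,0,50],
    [0,0,0,0,0,0,0],
    [0,0,0,0,0,0,0],
    [0,0,0,0,0,0,0],
    [0,0,0,0,0,0,0],
    [0,0,0,0,0,0,0],
  ],
)

```text
t: 50.4
eef_pos: [546.5, 224.8, 75.3]
tcp_rot: [3.139, -0.001, 1.592]
ft_force: [-0.4, 0.3, -1.7]
opening: 0.266
```

Call:
play_rows(
  moves=[
    [0,0,-0.005,0,0,0,0],
    [0,0,-0.005,0,0,0,0],
    [0,0,-0.003,0,0,0,0],
    [0,0,0,0,0,0,0],
    [-0.008,0,0,0,0,0,0],
    [-0.012,0,0,0,0,0,0],
    [-0.012,0,0,0,0,0,0],
    [-0.012,0,0,0,0,0,0],
  ],
)

```text
t: 51.2
eef_pos: [547.5, 180.4, 88.0]
tcp_rot: [3.138, -0.003, 1.593]
ft_force: [1.9, 4.1, -7.6]
opening: 0.266
```

Call:
play_rows(
  moves=[
    [-0.015,0,0,0,0,0,0],
    [-0.015,0,0,0,0,0,0],
    [-0.015,0,0,0,0,0,0],
    [-0.015,0,0,0,0,0,0],
    [-0.015,0,0,0,0,0,0],
    [-0.015,0,0,0,0,0,0],
    [-0.015,0,0,0,0,0,0],
    [-0.015,0,0,0,0,0,0],
  ],
)

```text
t: 52.0
eef_pos: [550.2, 49.5, 87.7]
tcp_rot: [3.138, -0.003, 1.592]
ft_force: [2.7, 3.3, -7.1]
opening: 0.27
```

```bash
python3 - <<'E'
from h import *
go(551,14,88,1.592); s=read_camera("scene"); crop(s,200,160,380,290,4.4,"s31")
E
```

```text
t 52.0 pos [550.2  49.5  87.7] [ 3.1379 -0.0032  1.5917] op 0.27 F [ 2.7  3.3 -7.1] tool delta [-35.5   0.1  -0.4] [ 0.0037 -0.0032 -0.0003]
```

View pics/s31.png

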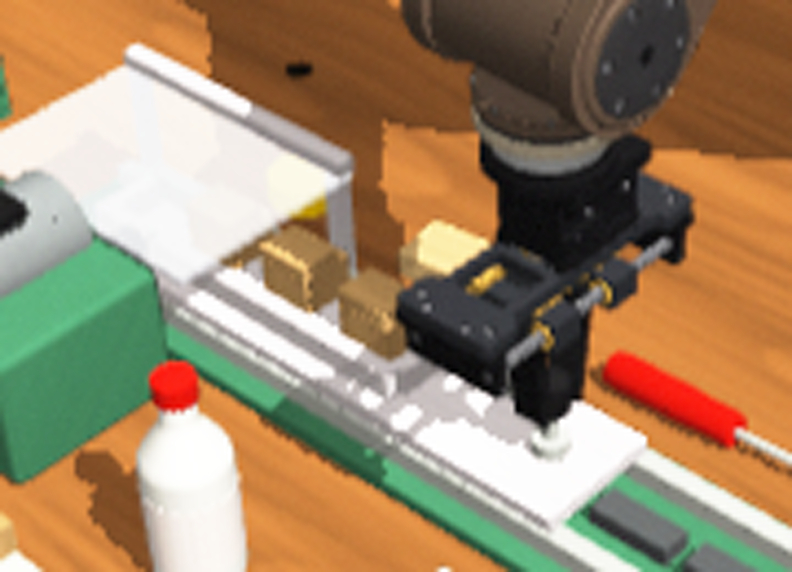

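Call:
play_rows(
  moves=[
    [-0.012,0,0,0,0,0,0],
    [-0.012,0,0,0,0,0,0],
    [-0.009,0,0,0,0,0,0],
    [-0.003,0,0,0,0,0,0],
    [0,0,0,0,0,0,0],
    [0,0,0,0,0,0,0],
  ],
)

```text
t: 52.65
eef_pos: [551.1, 10.2, 87.5]
tcp_rot: [3.138, -0.008, 1.588]
ft_force: [1.7, 0.5, -7.2]
opening: 0.266
```

Call:
play_rows(
  moves=[
    [0,0,0.004,0,0,0,0],
    [0,0,0.004,0,0,0,0],
    [0,0,0.003,0,0,0,0],
    [0,0,0,0,0,0,0],
    [0,0,0,0,0,0,40],
    [0,0,0,0,0,0,40],
    [0,0,0,0,0,0,40],
  ],
)

```text
t: 53.35
eef_pos: [550.9, 10.3, 76.1]
tcp_rot: [3.138, -0.009, 1.588]
ft_force: [-0.3, 0.1, -0.6]
opening: 0.393
```

Call:
play_rows(
  moves=[
    [0,0,-0.03,0,0,0,50],
    [-0.03,0,-0.03,0,-0.007,0,50],
    [-0.04,0,0,0,0,0,50],
    [0,0,0,0,0,0,50],
    [0,0,0,0,0,0,50],
  ],
)

```text
t: 53.85
eef_pos: [551.9, -63.6, 138.9]
tcp_rot: [3.137, 0.0, 1.589]
ft_force: [-0.6, -0.2, 1.1]
opening: 0.5
```

```bash
python3 - <<'E'
from h import *
w=read_camera("wrist"); knob(w,"k4"); s=read_camera("scene"); knobz(s,549.9,14); knobz(s,550,11); crop(s,220,190,340,270,6,"s32"); go(550,14,75,1.592)
E
```

```text
[ 304  121   40   42 1282] [323.5 141.4] [(80, array([551.6,  12.2])), (84, array([551.6,  12. ])), (94, array([551.5,  11.5]))]
blob [310 242   8  11  79] [313.48 246.71] pred72 [314.15 246.75] pred82 [314.1  243.89]
blob [310 242   8  11  79] [313.48 246.71] pred72 [313.29 246.27] pred82 [313.23 243.41]
t 53.95 pos [551.7 -62.8 138.5] [3.1380e+00 2.0000e-04 1.5901e+00] op 0.503 F [ 0.   0.3 -0.4] tool delta [76.9 -0.5 63.5] [ 0.0036  0.0002 -0.0019]
```

View pics/s32.png

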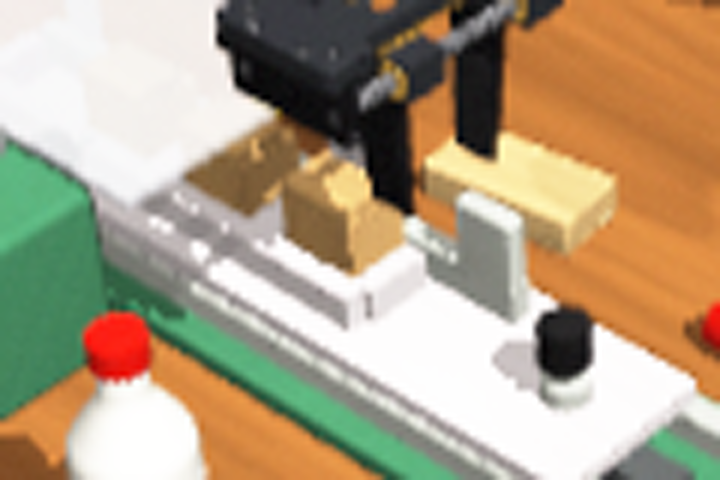

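View pics/k4.png

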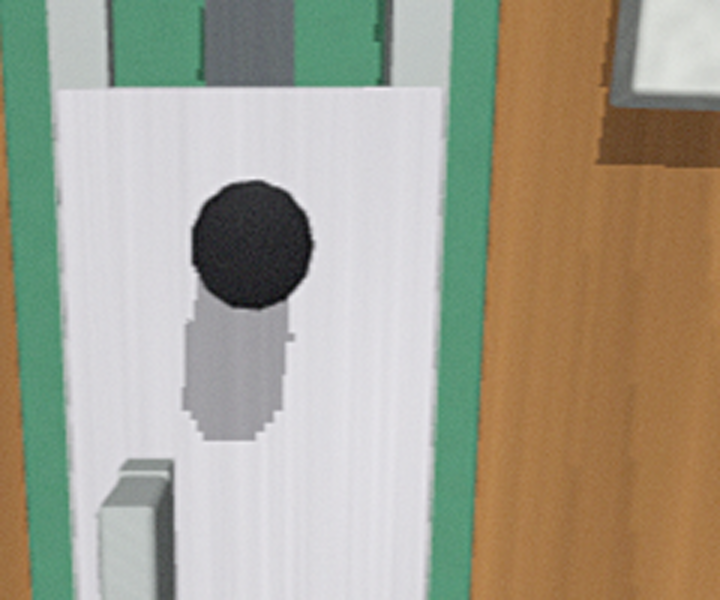

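Call:
play_rows(
  moves=[
    [0,0,-0.04,0,0,0,60],
    [0,0,-0.04,0,0,0,60],
    [0,-0.02,-0.04,0,0,0,60],
    [-0.03,-0.03,-0.02,0,0,0,60],
    [-0.035,-0.03,0,0,0,0,60],
    [-0.035,-0.03,0,0,0,0,60],
    [-0.035,-0.025,0,0,0,0,60],
    [-0.035,0,0,0,0,0,60],
  ],
)

```text
t: 54.75
eef_pos: [416.6, -230.4, 281.5]
tcp_rot: [-3.139, -0.001, 1.606]
ft_force: [1.3, -0.1, -0.3]
opening: 0.601
```

Call:
play_rows(
  moves=[
    [-0.04,0,0,0,0,0,60],
    [-0.04,0,0,0,0,0,60],
    [-0.04,0,0,0,0,0,60],
    [-0.04,0,0,0,0,0,60],
    [0,0,0,0,0,0,60],
    [0,0,0,0,0,0,60],
  ],
)

```text
t: 55.35
eef_pos: [422.6, -395.5, 278.8]
tcp_rot: [-3.137, -0.004, 1.608]
ft_force: [0.2, 0.4, 0.4]
opening: 0.599
```

```bash
python3 - <<'E'
from h import *
s=read_camera("scene"); t=read_camera("top"); knobz(s,550,12.5); crop(s,190,170,350,270,5,"sf"); cv2.imwrite("pics/tf.png",t["img"][:,:,::-1]); crop(t,300,210,510,290,3.8,"tfc"); go(400,-300,250,1.59)
hsv=cv2.cvtColor(t["img"],cv2.COLOR_RGB2HSV)
E
```

```text
blob [310 242   8  11  79] [313.48 246.71] pred72 [313.7  246.52] pred82 [313.65 243.66]
t 55.45 pos [ 422.8 -394.9  279.2] [-3.1374 -0.0034  1.6094] op 0.598 F [ 0.5  0.2 -0. ] tool delta [ 95.6 -19.   29.6] [-0.0042 -0.0033  0.0194]
```

View pics/sf.png

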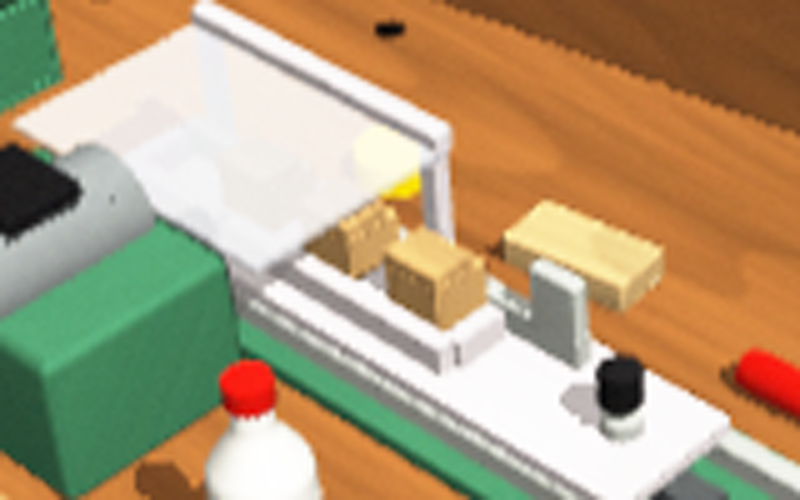

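View pics/tf.png

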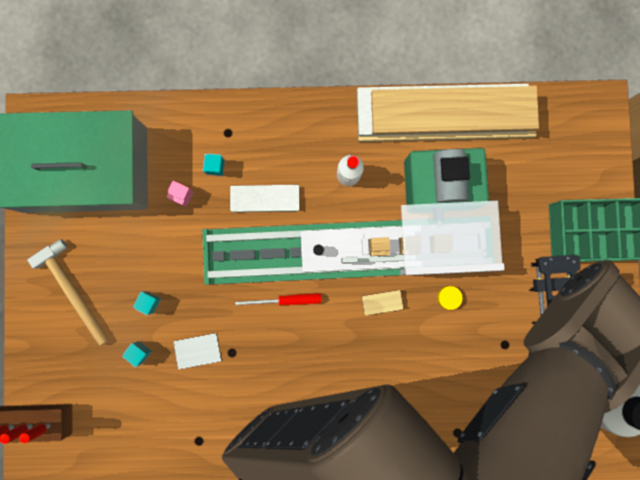

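View pics/tfc.png

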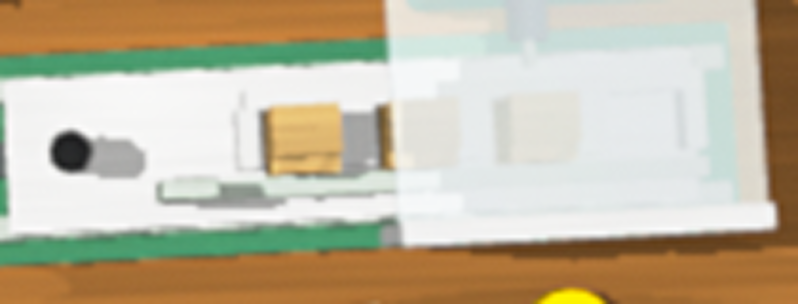

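```bash
python3 - <<'E'
from h import *
t=read_camera("top"); m=cv2.inRange(cv2.cvtColor(t["img"],cv2.COLOR_RGB2HSV),(0,0,0),(180,255,50))[235:265,300:335]
n,l,st,ce=cv2.connectedComponentsWithStats(m); print(st[1:],ce[1:]+[300,235],"init 317.4,249.6")
im=cv2.imread("pics/top0.png")[:,:,::-1]
# tab & carriage plate left edge: gradient along row 248 & 262
for r in (240,262):
    for nm,I in(("init",im),("now",t["img"])): print(r,nm,I[r,294:308].astype(int).sum(1).tolist())
# tab row profile
for nm,I in(("init",im),("now",t["img"])): print(nm,[I[r,349].astype(int).sum() for r in range(250,272)])
E
```

```text
[[14 11  9  8 59]] [[318.18644068 249.55932203]] init 317.4,249.6
240 init [346, 349, 347, 341, 330, 375, 587, 731, 732, 725, 725, 725, 728, 726]
240 now [351, 350, 351, 346, 340, 334, 408, 609, 729, 731, 727, 726, 727, 728]
262 init [337, 342, 343, 341, 339, 330, 381, 594, 730, 733, 725, 725, 724, 725]
262 now [340, 343, 344, 344, 343, 339, 335, 406, 612, 730, 731, 725, 725, 725]
init [np.int64(734), np.int64(729), np.int64(725), np.int64(728), np.int64(732), np.int64(734), np.int64(721), np.int64(661), np.int64(641), np.int64(666), np.int64(679), np.int64(665), np.int64(507), np.int64(485), np.int64(687), np.int64(728), np.int64(724), np.int64(728), np.int64(733), np.int64(600), np.int64(444), np.int64(377)]
now [np.int64(734), np.int64(731), np.int64(727), np.int64(729), np.int64(737), np.int64(731), np.int64(677), np.int64(643), np.int64(660), np.int64(675), np.int64(681), np.int64(649), np.int64(474), np.int64(500), np.int64(695), np.int64(730), np.int64(724), np.int64(730), np.int64(733), np.int64(604), np.int64(444), np.int64(379)]
```

```bash
python3 - <<'E'
from cell import *
print(job_done(), state()["t"])
E
```

```text
the job is handed in; nothing more can be done
the job is handed in; nothing more can be done
```

The slide is set up for the second pass, and I handed the job in at about 55.6 s.

- **Sequence:** I opened the jaw and brought the carriage out one notch at a time, checking in the scene camera that the pin had dropped at each notch. I turned the bay 3 foot round and loaded the bench foot into bay 2. Then I closed the jaw and ran the carriage home. Bay 1's foot already faced the jaw, so I left it.
- **One mishap:** Lowering the bench foot, its lower edge seems to have caught the fence, and it tilted about 12° in the grip. I lifted it, tilted the tool to bring the foot upright, and released it about 3 mm above the bay floor. It stood upright afterwards.
- **Last checks:**
  - Three feet stand in bays 1 to 3 with the worked side towards the jaw.
  - The jaw tab is back at its starting place.
  - The pin is down; the knob's height in the scene image matches the start.
  - The bystanders look unmoved.
- **Small disagreement:** The carriage rests about 1.9 mm further in than at the start. That is about the stated notch play of 2 mm. I did not correct it.
- **Not fully seen:** The hood covers bay 3 and most of bay 2 now. I checked those two orientations before running the carriage in, and afterwards saw the bay 3 foot only faintly through the hood.

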